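# Cannoli shells into the airtight keeper

### The arm

A 6-joint arm with a two-finger parallel gripper is mounted at the origin on the work surface. World frame = base frame: x ahead of the robot, y to its left, z up, the work surface at z = 0. Lengths are in mm, angles in rad, forces in N, time in s.
With the tool pointing down it reaches from about 350 to 775 mm from the base axis. Payload 7.3 kg.
Tool frame: the origin (TCP) lies at the very end of the fingers, on their centre line; the grasp point (between the pads) lies 19 mm behind it; z points along the fingers, y is the line along which they close (so a half turn about z gives the same grasp; the last joint's range is limited). The gripper opens to 92 mm and grips with 3 to 60 N. Pads are 19 mm wide; open, the fingers measure 130 mm over their backs; the gripper's body (75 mm by 190 mm) begins 47 mm behind the grasp point.
Start: joints at [1.162, 0.342, 1.524, -0, 1.275, -0.146], TCP at [136.372, 506.999, 226.741] pointing down, gripper open.
Joint ranges: [-2.53, 2.53], [-0.77, 2.02], [0.04, 2.7], [-1, 4.14], [0.28, 2.66], [-3.11, 3.11]. Speed limits (rad/s): [2.57, 2.57, 3.14, 3.14, 3.14, 3.14].

### API

Orientations are given as [roll, pitch, yaw] about the fixed x, y, z axes, in that order (R = Rz(yaw) Ry(pitch) Rx(roll)).
In Python, from plant import * gives the robot as it stands.
- The arm moves only by the tool arm_command, never from a script. Its arguments are lists of equal length, an entry for each row: "gripper": the finger opening in mm, from 0 to 91.8; "dp": the shift along the tool's x, y, z in units of 25 mm (1.0 is 25 mm), a list of three; "twist": the turn about the tool's z in units of 5 degrees (1.0 is 5 degrees). A call has exactly 5 rows; each row shifts and turns the commanded pose from where the row before left it, along the tool's axes as they then stand; what a row does not reach is not made up. A row lasts 1/8 s, in which the tool goes at most 62.5 mm and 10.7 degrees, less where a joint would pass 70% of its speed; a pose out of reach is approached as far as the arm can. A call is refused whole if a number of a shift passes 1 or a number of a turn 1, either way. A call with a gripper value outside its range is refused whole. The fingers move at their own pace and stop on an object; the grip force is fixed at half the most. Time passes only in rows, so rows that do not move let the fingers close, or fill a call up. It gives the time, the measured TCP pose, the force, the opening and the grip force at its end, in the units of the state.
- get_obs(): the state, without advancing time (a new reading comes with each control period).
- capture(name): name is "side" or "top"; returns the picture (400x640x3 uint8, red, green, blue); there is no depth.
- get_calibration(name): a dict with "mtx" (3x3 intrinsics, pixels), "position" and "attitude" of the camera in the world. Camera axes: x right, y down, z forward; pixel columns grow to the right and rows downward; lengths in mm; the calibration is good to about 2 mm. A picture is of the moment at which its call begins. get_calibration takes no time and is no camera call.
- close_job(): hands the job in; it is judged then, once.
The state is a dict: "time": time; "joint_positions": joint angles; "dq": joint speeds; "tau": joint torques, N m; "tool_pos": TCP position; "tcp_rot": TCP orientation; "contact_force": force on the tool from outside, world axes, zero at the start; "moment": the same for the moment, N m; "grip_width": finger opening in mm; "finger_force": force on a finger pad.
Only numpy, scipy, OpenCV 4.12 (cv2) and the standard library are available. Lean on these libraries where they do the work, as an engineer would, in place of code of your own. Each camera call takes 0.05 s, during which the arm holds its last target. There are 200 camera calls.

### The job

The cannoli shells cooling on the wire rack have to go into the airtight pastry keeper before they turn soft. They are too brittle for fingers, so slip the wooden dowel through each one, carry it over on the dowel and lay it flat on the keeper's floor, in line with its troughs, without touching a shell with the fingers or disturbing the other things on the counter. When all are in, close the lid fully and then swing the wire bail up over the ridge on the lid until it lies home and clamps the lid shut; the dowel must end up lying on the rack again.

Things in the scene. Friction and masses are not known exactly. Their poses are not given: they have to be found in the camera images.
- rack: Fixed wire cooling rack, 235 mm (its x) by 150 mm (its y). Origin on the table under its middle, z up. Its 22 wires (4 mm thick, 11 mm apart) run along its y; their tops are 32 mm above the table; a rail along its two edges at x = -117 and +117 mm stands up to 49 mm, its two y edges are open. The shells and the dowel lie on it along its y, side by side in five places 44 mm apart in x (-88 to 88 mm). Yaw differs from start to start.
- shell1_center (a point): Centre of a brittle pastry shell (cannoli tube), 28 g: a straight tube along this frame's y, 38 mm across outside (slightly eight-sided, so it does not roll readily), round bore 28 mm right through, 90 mm long. It starts lying on the rack, its centre about 50 mm above the table; lying in the keeper its centre is about 40 mm above the table. Two or three of shell1 to shell4 are there, the others absent (None).
- shell2_center (a point): as shell1: another such pastry shell (may be absent)
- shell3_center (a point): as shell1: another such pastry shell (may be absent)
- shell4_center (a point): as shell1: another such pastry shell (may be absent)
- dowel: Wooden dowel, 50 g, 225 mm long along its y. Origin on the shaft's axis: round shaft 13 mm thick from y = -90 mm to the free tip at y = +60 mm, round handle 17 mm thick from y = -165 to -90 mm. It starts on the rack with its axis about 37 mm above the table and the handle sticking out over the rack's -y edge. Its balance point is near y = -53 mm.
- dowel_grip (a point): Point on the axis of the dowel's handle, 118 mm from the dowel's origin towards the handle end (28 mm from where the shaft starts); same axes as the dowel, y towards the free tip.
- dowel_tip (a point): The dowel's free tip, at the end of the shaft (178 mm from dowel_grip); same axes, y pointing out of the tip.
- keeper: Fixed airtight pastry keeper: steel base 166 mm (x) by 154 mm (y) with a clear domed lid. Origin on the table under the base's middle; x points from its front (bail side) to its back (hinge side), z up. Flat inner floor 22 mm above the table with rounded ridges 6 mm high along y at x = -72, -24, +24 and +72 mm, making three troughs along y centred at x = -48, 0 and +48 mm, one shell wide. Low rim, 28 mm above the table, all round; inside it is 158 mm by 146 mm.
- lid (a joint): Angle of the keeper's lid, rad: 0 shut, 1.57 upright; it starts open at 1.78 to 1.90 (leaning back; it stops at 1.92). Stiff friction hinge: it stays where it is left and takes 2 to 4 N at its front edge to move. The lid turns about its hinge line, parallel to the keeper's y through lid_hinge.
- lid_hinge (a point): Middle of the lid's hinge line, at the back of the base, 28 mm above the table. Shut, the lid reaches 166 mm forward (keeper -x) of it and 50 mm up; it is 150 mm wide.
- lid_top (a point): Point on the outer face of the lid's flat top, on its middle line, 120 mm from the back edge and 50 mm out from the hinge (46 mm from the front edge). When shut it is on top, 78 mm above the table; when open it faces the back. Pushing here from outside closes the lid.
- bail (a joint): Angle of the wire bail, rad: 0 open (lying forward of the keeper, rising at 0.70 rad above level), growing as it swings up and back over the lid; 0.87 is dead center (wire straight above its pivots, on the lid's ridge), 1.335 is home, on the lid behind the ridge. A spring resists it up to center (at most 4 N at the tab) and snaps it to the nearer end from either side.
- bail_hinge (a point): Middle of the bail's pivot line, parallel to the keeper's y, 18 mm above the table, 25 mm behind the keeper's front. The wire crossbar (5 mm thick) runs along y, 70 mm from this line.
- bail_tab (a point): Point to hold on the bail's flat thumb tab, 83 mm from the pivot line. The tab stands out from the middle of the crossbar: 20 mm wide along y, 4 mm thick, 26 mm long (69 to 95 mm from the pivot line).
- cup: Bystander: white espresso cup, 62 mm across, 58 mm high, between the rack and the keeper on the robot's side; origin under its foot.
- cocoa: Bystander: amber shaker jar, 48 mm across, 105 mm high; origin under it.
- syrup: Bystander: green syrup bottle, 64 mm across, 200 mm high; origin under it.
- wipes: Bystander: white canister, 72 mm across, 150 mm high; origin under it.
- pitcher: Bystander: steel milk pitcher with a handle, 84 mm across, 95 mm high; origin under it.
- honey: Bystander: amber honey jar, 60 mm across, 70 mm high; origin under it.
- spoon: Bystander: spoon lying beyond the keeper; origin at its middle.
Not all that is in view belongs to the job. What is shaped like the part that bears shell2_center but purple is not meant.

How it is judged (in metres and radians):
On the way, in this order (a step that is already met when the one before it is completed fails the run):
1. every shell lies in the keeper while the lid is open (x of shell1_center in the frame of keeper between -0.066 and 0.066 m and y of shell1_center in the frame of keeper between -0.03 and 0.03 m and z of shell1_center in the frame of keeper between 0.032 and 0.055 m and angle between shell1_center's own y axis and vertical between 1.35 and 1.8 rad and angle between the y axis of each of shell1_center, shell2_center, shell3_center, shell4_center and the y axis of keeper, either way round below 0.35 rad and x of shell2_center in the frame of keeper between -0.066 and 0.066 m and y of shell2_center in the frame of keeper between -0.03 and 0.03 m and z of shell2_center in the frame of keeper between 0.032 and 0.055 m and angle between shell2_center's own y axis and vertical between 1.35 and 1.8 rad and x of shell3_center in the frame of keeper between -0.066 and 0.066 m and y of shell3_center in the frame of keeper between -0.03 and 0.03 m and z of shell3_center in the frame of keeper between 0.032 and 0.055 m and angle between shell3_center's own y axis and vertical between 1.35 and 1.8 rad and x of shell4_center in the frame of keeper between -0.066 and 0.066 m and y of shell4_center in the frame of keeper between -0.03 and 0.03 m and z of shell4_center in the frame of keeper between 0.032 and 0.055 m and angle between shell4_center's own y axis and vertical between 1.35 and 1.8 rad and value of joint lid above 0.6 rad), for 0.2 s.
2. the lid is shut while the bail is still open (value of joint lid below 0.04 rad and value of joint bail below 0.7 rad), for 0.1 s.
3. the bail has been swung over center and is home (value of joint bail above 1.25 rad and value of joint lid below 0.04 rad), for 0.2 s.
At the end, for the whole second after the job is handed in: Every shell lies level on the keeper floor (within 66 mm in x, 30 mm in y of its middle, centre 32 to 55 mm up, within 0.35 rad of the troughs), lid shut (under 0.04 rad), bail home (over 1.25 rad), dowel lying level on the rack (tip within its width, axis 26 to 50 mm up); shells and dowel at rest (all of step 3 and x of shell1_center in the frame of keeper between -0.066 and 0.066 m and y of shell1_center in the frame of keeper between -0.03 and 0.03 m and z of shell1_center in the frame of keeper between 0.032 and 0.055 m and angle between shell1_center's own y axis and vertical between 1.35 and 1.8 rad and angle between the y axis of each of shell1_center, shell2_center, shell3_center, shell4_center and the y axis of keeper, either way round below 0.35 rad and x of shell2_center in the frame of keeper between -0.066 and 0.066 m and y of shell2_center in the frame of keeper between -0.03 and 0.03 m and z of shell2_center in the frame of keeper between 0.032 and 0.055 m and angle between shell2_center's own y axis and vertical between 1.35 and 1.8 rad and x of shell3_center in the frame of keeper between -0.066 and 0.066 m and y of shell3_center in the frame of keeper between -0.03 and 0.03 m and z of shell3_center in the frame of keeper between 0.032 and 0.055 m and angle between shell3_center's own y axis and vertical between 1.35 and 1.8 rad and x of shell4_center in the frame of keeper between -0.066 and 0.066 m and y of shell4_center in the frame of keeper between -0.03 and 0.03 m and z of shell4_center in the frame of keeper between 0.032 and 0.055 m and angle between shell4_center's own y axis and vertical between 1.35 and 1.8 rad and linear speed of each of shell1, shell2, shell3, shell4, dowel below 0.02 m/s and x of dowel_tip in the frame of rack between -0.115 and 0.115 m and z of dowel_tip in the frame of rack between 0.026 and 0.05 m and angle between dowel_tip's own y axis and vertical between 1.4 and 1.75 rad and horizontal distance between dowel and rack below 0.13 m); the robot touches nothing.
It fails at once if a shell is touched hard by the gripper's fingers (over 5 N) (contact force between the fingers and shell1 above 5 N or contact force between the fingers and shell2 above 5 N or contact force between the fingers and shell3 above 5 N or contact force between the fingers and shell4 above 5 N).
It fails at once if another thing on the counter is moved by more than 40 mm (distance of any of cup, cocoa, syrup, wipes, pitcher, honey, spoon from where it was at the start of the episode above 0.04 m).
Of shell1, shell2, shell3, shell4 only 2 to 3 are there at a start; the rules pass over those that are not, and their reading is None.
At some moment in a run one of shell1, shell2, shell3, shell4 may be knocked a few centimetres aside while the robot is not near it.
It also fails if it takes over 210 s, if anything falls off the work surface, if the arm or the gripper's body presses on something with over 40 N, if the wrist force passes 120 N, or if a joint passes its speed limit or range.

## Working session

There is one attempt and no reset: what is moved stays moved. The work goes in short steps, Python scripts to look and compute and a tool call to move; the robot and the scene stay as the last step left them, time stands still between calls to the robot, and variables do not carry over. Pictures are saved under pics/ and viewed, at most 14 in all, crops included, and the job is handed in when it is done.

Besides the shell and the picture viewer there is one more tool, called after "Request:" by a JSON object that holds its "fn" and its "kwargs". arm_command: Moves the arm, as the interface text tells. Its arguments: {"type":"object","properties":{"gripper":{"type":"array"},"dp":{"type":"array"},"twist":{"type":"array"}},"required":["gripper","dp","twist"]}

```bash
mkdir -p pics; ls
python3 - <<'E'
from plant import *
import cv2
for n in("side","top"):
    im=capture(n); cv2.imwrite(f"pics/{n}0.png",im[:,:,::-1]); print(get_calibration(n))
print(get_obs())
E
```

```text
pics
{'mtx': array([[501.31722654,   0.        , 322.21803939],
       [  0.        , 501.31722654, 197.98620862],
       [  0.        ,   0.        ,   1.        ]]), 'position': array([ 154.23048018, -755.77257213, 1175.57682861]), 'attitude': array([-2.44069935, -0.01495514, -0.42116915])}
{'mtx': array([[394.71182767,   0.        , 320.46518016],
       [  0.        , 394.71182767, 200.29880863],
       [  0.        ,   0.        ,   1.        ]]), 'position': array([ 343.27794922,   65.847553  , 1338.37140454]), 'attitude': array([-3.00031404,  0.02100781, -1.59991543])}
{'time': 0.1, 'joint_positions': array([ 1.16198965e+00,  3.42647330e-01,  1.52492997e+00, -2.15478061e-05,
        1.27543697e+00, -1.46022400e-01]), 'dq': array([ 2.89640256e-05, -1.92943955e-04, -3.33566710e-03,  8.76197038e-04,
        7.70649479e-05, -3.91131271e-04]), 'tau': array([ 2.41597663e-03, -4.32007456e+01, -2.44695890e+01,  7.20954733e-02,
        5.25778171e-02, -6.38858182e-05]), 'tool_pos': array([136.22294835, 506.62552541, 226.11448467]), 'tcp_rot': array([-3.14018316e+00, -1.86464875e-04,  2.87881453e+00]), 'contact_force': array([0.13799534, 0.14171472, 0.05701021]), 'moment': array([0.02568342, 0.01690991, 0.00059601]), 'finger_force': 0.0, 'grip_width': 91.76127682330007}
```

View pics/side0.png

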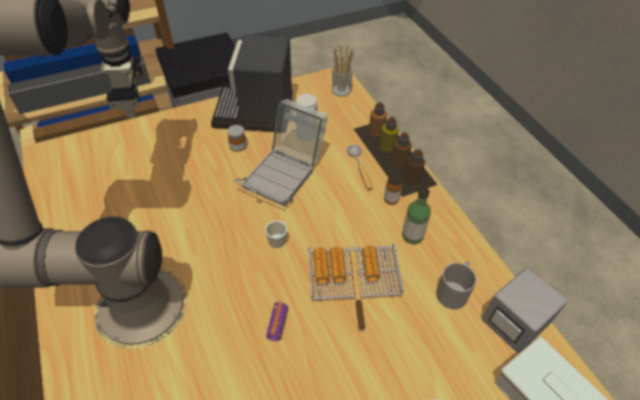

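View pics/top0.png

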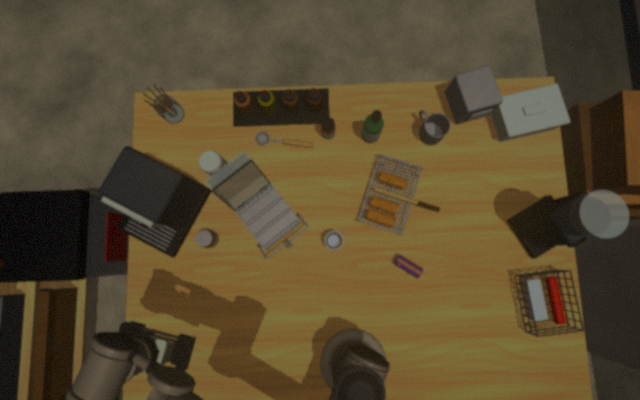

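The side view shows three shells at (321,265), (338,265) and (371,263), with the dowel at (358,290). The keeper is at (280,175), the cup at (277,234) and the purple decoy at (277,321). The top view shows the same rack at (390,195) and the keeper at (265,205). I'll zoom in next.

Run:
```python
import cv2,numpy as np
t=cv2.imread("pics/top0.png")[120:280,190:450]; s=cv2.imread("pics/side0.png")[80:340,220:480]
f=lambda a,k:cv2.convertScaleAbs(cv2.resize(a,None,fx=k,fy=k,interpolation=cv2.INTER_CUBIC),alpha=1.5)
cv2.imwrite("pics/t1.png",f(t,3)); cv2.imwrite("pics/s1.png",f(s,2.3))
```

```text
(no output)
```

View pics/t1.png

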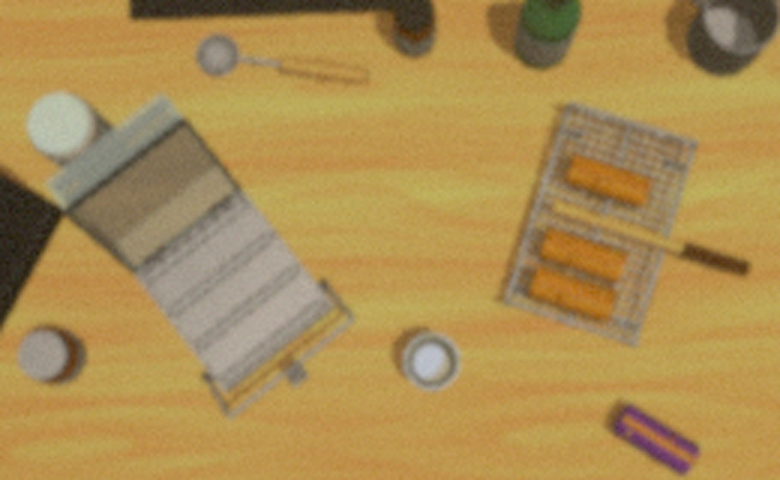

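View pics/s1.png

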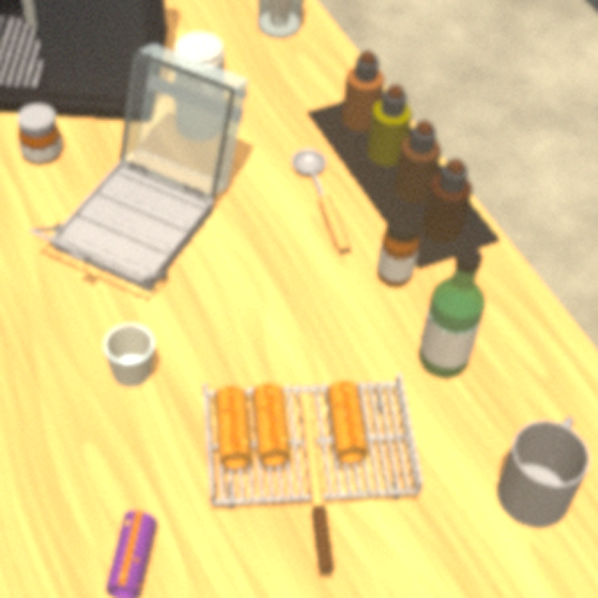

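The zooms show the slots clearly. The shells are in slots 1, 2 and 4 and the dowel is in slot 3, with its handle out to world −y. The keeper's back and lid are at upper left, and its troughs run from lower left to upper right. Next I'll triangulate everything.

```bash
cat > h.py <<'E'
import cv2,numpy as np
from plant import *
from scipy.spatial.transform import Rotation as Ro
C={n:get_calibration(n) for n in("top","side")}
def ray(n,uv):
    c=C[n]; d=Ro.from_euler('xyz',c['attitude']).as_matrix()@np.linalg.solve(c['mtx'],[uv[0],uv[1],1]); return c['position'],d/np.linalg.norm(d)
def plane(n,uv,z):
    p,d=ray(n,uv); return p+d*(z-p[2])/d[2]
def tri(ut,us):
    (p,a),(q,b)=ray("top",ut),ray("side",us); s=np.linalg.lstsq(np.c_[a,-b],q-p,rcond=None)[0]
    A,B=p+a*s[0],q+b*s[1]; return (A+B)/2,np.linalg.norm(A-B)
def proj(n,P):
    c=C[n]; v=c['mtx']@(Ro.from_euler('xyz',c['attitude']).as_matrix().T@(np.array(P)-c['position'])); return v[:2]/v[2]
def blobs(im,lo,hi,box,amin=15,k=4):
    x0,y0,x1,y1=box; a=cv2.resize(im[y0:y1,x0:x1],None,fx=k,fy=k,interpolation=cv2.INTER_CUBIC)
    m=cv2.inRange(cv2.cvtColor(a,cv2.COLOR_RGB2HSV),np.array(lo),np.array(hi)); m=cv2.morphologyEx(m,cv2.MORPH_OPEN,np.ones((5,5)))
    out=[]
    for c in cv2.findContours(m,cv2.RETR_EXTERNAL,cv2.CHAIN_APPROX_NONE)[0]:
        if cv2.contourArea(c)<amin*k*k: continue
        b=cv2.boxPoints(cv2.minAreaRect(c)); f=lambda q:(np.array(q,float)+.5)/k-.5+[x0,y0]
        M=cv2.moments(c); l=np.linalg.norm(b[1]-b[0]),np.linalg.norm(b[2]-b[1])
        e=[(b[0]+b[1])/2,(b[2]+b[3])/2] if l[0]<l[1] else [(b[1]+b[2])/2,(b[3]+b[0])/2]
        out.append((f([M['m10']/M['m00'],M['m01']/M['m00']]),f(e[0]),f(e[1]),np.sort(l)/k))
    return sorted(out,key=lambda o:o[0][0])
def show(L):
    for o in L: print(*[np.round(v,1) for v in o])
E
python3 - <<'E'
from h import *
np.set_printoptions(suppress=True,precision=1)
t=capture("top");s=capture("side")
H=lambda im,u,v:cv2.cvtColor(im,cv2.COLOR_RGB2HSV)[v,u]
print("shell",H(t,392,180),H(t,380,217),H(s,321,266),H(s,371,263),"handle",H(t,428,206),H(s,360,318),"shaft",H(t,390,193),H(s,357,285),"wood",H(t,340,280),H(s,300,350),"rackbg",H(t,412,205))
for nm,im,bx in(("top",t,(355,150,445,240)),("side",s,(300,235,410,335))):
    print(nm);show(blobs(im,(10,180,100 if nm=="top" else 130),(17,255,255),bx,60))
    print("handle");show(blobs(im,(0,0,0),(179,255,75 if nm=="top" else 120),(405,190,445,220) if nm=="top" else (345,298,375,335),12))
tk=[(138,268),(238,190),(340,318),(214,402)];sk=[(122,163),(210,205),(160,287),(50,247)]
E
```

```text
shell [ 19 217 113] [ 16 193 124] [ 16 205 173] [ 16 203 170] handle [ 14 181  62] [ 13 148 100] shaft [ 19 143 123] [ 19 137 196] wood [ 19 156 126] [ 21 134 201] rackbg [ 17 142 115]
top
[379.9 216.8] [367.4 212.8] [393.2 221.7] [ 9.6 27.2]
[384.1 204.1] [371.1 200. ] [396.7 208.8] [ 9.6 27. ]
[392.  177.8] [380.3 175.7] [405.9 180.2] [ 8.4 26.1]
handle
[427.7 206.2] [417.6 203.1] [438.  209.5] [ 4.2 21.4]
side
[320.8 264.3] [319.9 248. ] [322.  282.1] [11.9 34.2]
[337.3 263.4] [335.5 246.9] [339.3 280.8] [11.8 34.1]
[370.3 262.1] [367.7 245.9] [373.3 279.5] [11.8 34.1]
handle
[359.8 314.8] [358.  300.3] [361.6 329. ] [ 5.5 29. ]
```

Run:
```python
from h import *
np.set_printoptions(suppress=True,precision=1)
t=capture("top");s=capture("side")
T=blobs(t,(8,175,80),(20,255,255),(362,165,410,233),60); S=blobs(s,(8,175,130),(17,255,255),(300,235,410,290),60)
show(T)
for a,b in zip(T,S):
    P,e=tri(a[0],b[0]); A=plane("top",a[1],P[2]);B=plane("top",a[2],P[2]); As=plane("side",b[1],P[2]);Bs=plane("side",b[2],P[2])
    print("shell",P,e,"len",np.linalg.norm(A-B),"dir deg top/side",*[np.degrees(np.arctan2(*(u/np.sign(u[1]))[1::-1])) for u in(A-B,As-Bs)])
hT=blobs(t,(0,0,0),(179,255,75),(405,190,445,220),12)[0];hS=blobs(s,(0,0,0),(179,255,120),(345,298,375,335),12)[0]
P,e=tri(hT[0],hS[0]);print("handle",P,e)
for i in(1,2):print(tri(hT[i],hS[i]))
tk=[(138,268),(238,190),(328,298),(222,388)];sk=[(122,163),(210,207),(152,287),(50,247)]
K=[]
for a,b in zip(tk,sk):
    a=np.array(a)/3+[190,120]-.33;b=np.array(b)/2.3+[220,80]-.3
    P,e=tri(a,b);print("kc",P,e,plane("top",a,28),plane("side",b,28));K.append((plane("top",a,28)+plane("side",b,28))/2)
K=np.array(K);print(K.mean(0)); 
for i,j in((3,0),(2,1),(0,1),(3,2)):d=K[j]-K[i];print(np.linalg.norm(d),np.degrees(np.arctan2(d[1],d[0])))
```

```text
[380.1 217.4] [366.8 212.8] [393.3 221.9] [11.1 28. ]
[383.8 204.6] [370.7 200.3] [396.8 209.2] [10.6 27.5]
[392.  179.8] [378.8 175.6] [405.3 184.1] [ 9.9 27.8]
shell [ 462.5 -104.9   50. ] 4.620488203953765 len 90.88687290346121 dir deg top/side 69.00381624149495 69.88615165668462
shell [ 504.  -119.1   49.6] 4.802663829525097 len 89.60652156137587 dir deg top/side 68.96193181199205 69.44449350695967
shell [ 586.3 -150.6   49.3] 4.066976382518934 len 91.38801259380874 dir deg top/side 69.87972288704393 69.44972583199194
handle [ 496.9 -267.4   30.6] 3.99995802172117
(array([ 507.6, -233.1,   39. ]), np.float64(2.562935202448362))
(array([ 485. , -301.9,   27.2]), np.float64(4.3357827275366665))
kc [507.2 376.3  19.7] 7.99792287593135 [510.  373.5  28. ] [500.7 368.8  28. ]
kc [596.2 265.5  -0.6] 8.921773470631761 [595.1 260.3  28. ] [581.  241.2  28. ]
kc [468.8 164.5  -3.1] 8.065952574234428 [469.7 161.3  28. ] [456.6 140.9  28. ]
kc [369.4 287.1  -6. ] 10.851340993414771 [373.9 280.4  28. ] [358.  258.2  28. ]
[480.6 260.6  28. ]
172.6694172984701 36.15188117901555
159.79389181229612 38.584366236828686
146.05972183026464 -55.51423906653338
153.03162815048685 -50.561739293948385
```

```bash
cat >> h.py <<'E'
def plan(wps,start=None):
    """wps: list of (x,y,z,yawdeg,rows); prints rows"""
    o=get_obs(); p=np.array(o['tool_pos']) if start is None else np.array(start[:3],float); y=np.degrees(o['tcp_rot'][2]) if start is None else start[3]
    D=[];W=[]
    for x_,y_,z_,w,n in wps:
        for i in range(n):
            r=n-i; c,s=np.cos(np.radians(y)),np.sin(np.radians(y)); d=(np.array([x_,y_,z_])-p)/r; dw=((w-y+180)%360-180)/r
            a=np.round(np.array([d[0]*c+d[1]*s,d[0]*s-d[1]*c,-d[2]])/25,2); tw=round(-dw/5,2)
            D.append(a.tolist());W.append(tw); a=a*25; p=p+[a[0]*c+a[1]*s,a[0]*s-a[1]*c,-a[2]]; y-=tw*5
    while len(D)%5: D.append([0,0,0]);W.append(0)
    for i in range(0,len(D),5): print(D[i:i+5],W[i:i+5], "MAX!" if np.abs(D[i:i+5]).max()>1 or np.abs(W[i:i+5]).max()>1 else "")
E
python3 - <<'E'
from h import *
np.set_printoptions(suppress=True,precision=1)
for n,uv,z in(("pitcher",(434,128),95),("cup",(333,239),58),("syrup",(373,118),200),("cocoa",(328,122),105),("purple",(408,265),38),("wipes",(210,161),150),("honey",(205,238),70)):print(n,plane("top",uv,z))
print("tab",plane("top",(190+295/3,120+372/3),70))
plan([(330,330,226,135,8),(440,60,226,100,10),(499.6,-258.6,200,69.5,12)])
E
```

```text
pitcher [ 746.  -288.7   95. ]
cup [398.6  50.6  58. ]
syrup [749.6 -79.5 200. ]
cocoa [775.3  54.7 105. ]
purple [ 308.4 -189.4   38. ]
wipes [647.2 425.1 150. ]
honey [413.7 462.8  70. ]
tab [386.5 194.2  70. ]
[[-1.16, -0.6, 0.0], [-1.2, -0.53, 0.0], [-1.23, -0.44, 0.0], [-1.26, -0.36, 0.0], [-1.28, -0.28, 0.01]] [np.float64(0.75), np.float64(0.75), np.float64(0.75), np.float64(0.75), np.float64(0.75)] MAX!
[[-1.3, -0.2, 0.0], [-1.31, -0.11, 0.01], [-1.32, -0.03, 0.0], [-1.07, -0.45, 0.0], [-1.1, -0.39, 0.0]] [np.float64(0.75), np.float64(0.74), np.float64(0.75), np.float64(0.7), np.float64(0.7)] MAX!
[[-1.12, -0.32, 0.0], [-1.14, -0.25, 0.0], [-1.15, -0.18, 0.0], [-1.16, -0.11, 0.0], [-1.17, -0.03, 0.0]] [np.float64(0.7), np.float64(0.7), np.float64(0.7), np.float64(0.7), np.float64(0.7)] MAX!
[[-1.17, 0.04, 0.0], [-1.16, 0.1, 0.0], [-1.15, 0.18, 0.0], [-1.08, 0.01, 0.09], [-1.08, 0.06, 0.09]] [np.float64(0.7), np.float64(0.7), np.float64(0.7), np.float64(0.51), np.float64(0.51)] MAX!
[[-1.07, 0.11, 0.09], [-1.07, 0.15, 0.09], [-1.06, 0.2, 0.09], [-1.05, 0.25, 0.08], [-1.04, 0.3, 0.09]] [np.float64(0.51), np.float64(0.51), np.float64(0.51), np.float64(0.51), np.float64(0.51)] MAX!
[[-1.03, 0.34, 0.08], [-1.01, 0.39, 0.09], [-0.99, 0.43, 0.08], [-0.97, 0.47, 0.09], [-0.95, 0.52, 0.08]] [np.float64(0.51), np.float64(0.5), np.float64(0.51), np.float64(0.5), np.float64(0.51)] MAX!
```

Request:
{"fn": "arm_command", "kwargs": {"gripper": [91, 91, 91, 91, 91], "dp": [[-1, -0.5, 0], [-1, -0.5, 0], [-1, -0.4, 0], [-1, -0.35, 0], [-1, -0.3, 0]], "twist": [0.7, 0.7, 0.7, 0.7, 0.7]}}

```text
time: 0.92
tool_pos: [234.0, 411.9, 226.7]
tcp_rot: [3.141, 0.0, 2.571]
contact_force: [-0.6, 0.6, -0.1]
grip_width: 90.9
finger_force: 0.0
```

Request:
{"fn": "arm_command", "kwargs": {"gripper": [91, 91, 91, 91, 91], "dp": [[-1, -0.2, 0], [-1, -0.2, 0], [-1, -0.2, 0], [-1, -0.2, 0], [-1, -0.2, 0]], "twist": [0.7, 0.7, 0.7, 0.7, 0.7]}}

```text
time: 1.55
tool_pos: [314.0, 313.4, 226.7]
tcp_rot: [3.141, -0.0, 2.266]
contact_force: [-0.1, -0.6, 0.0]
grip_width: 90.8
finger_force: 0.0
```

Request:
{"fn": "arm_command", "kwargs": {"gripper": [91, 91, 91, 91, 91], "dp": [[-1, -0.2, 0], [-1, -0.2, 0], [-1, -0.2, 0], [-1, -0.1, 0], [-1, -0.1, 0]], "twist": [0.6, 0.6, 0.6, 0.6, 0.6]}}

```text
time: 2.17
tool_pos: [367.1, 198.4, 226.8]
tcp_rot: [3.141, -0.0, 2.004]
contact_force: [0.1, -0.5, -0.5]
grip_width: 91.3
finger_force: 0.0
```

Run:
```python
from h import *
print(get_obs()['tool_pos'],np.degrees(get_obs()['tcp_rot']))
plan([(499.6,-258.6,200,69.5,20)])
```

```text
[367.13251531 198.43289989 226.77519061] [ 1.79982121e+02 -1.35360989e-03  1.14847037e+02]
[[-0.94, -0.14, 0.05], [-0.95, -0.11, 0.05], [-0.95, -0.07, 0.05], [-0.95, -0.03, 0.05], [-0.95, 0.01, 0.05]] [np.float64(0.45), np.float64(0.45), np.float64(0.45), np.float64(0.45), np.float64(0.45)] 
[[-0.95, 0.04, 0.05], [-0.95, 0.08, 0.06], [-0.94, 0.12, 0.05], [-0.94, 0.15, 0.06], [-0.93, 0.19, 0.05]] [np.float64(0.45), np.float64(0.45), np.float64(0.46), np.float64(0.45), np.float64(0.46)] 
[[-0.92, 0.23, 0.06], [-0.91, 0.26, 0.05], [-0.9, 0.3, 0.06], [-0.89, 0.34, 0.05], [-0.88, 0.37, 0.06]] [np.float64(0.45), np.float64(0.46), np.float64(0.45), np.float64(0.46), np.float64(0.45)] 
[[-0.86, 0.41, 0.05], [-0.85, 0.44, 0.06], [-0.83, 0.47, 0.05], [-0.81, 0.51, 0.06], [-0.78, 0.54, 0.05]] [np.float64(0.46), np.float64(0.45), np.float64(0.46), np.float64(0.45), np.float64(0.46)]
```

Request:
{"fn": "arm_command", "kwargs": {"gripper": [91, 91, 91, 91, 91], "dp": [[-0.95, -0.15, 0.05], [-0.95, -0.1, 0.05], [-0.95, -0.05, 0.05], [-0.95, 0, 0.05], [-0.95, 0, 0.05]], "twist": [0.45, 0.45, 0.45, 0.45, 0.45]}}

```text
time: 2.8
tool_pos: [401.6, 84.3, 220.5]
tcp_rot: [3.141, -0.0, 1.808]
contact_force: [-0.3, -0.1, 0.3]
grip_width: 91.3
finger_force: 0.0
```

Request:
{"fn": "arm_command", "kwargs": {"gripper": [91, 91, 91, 91, 91], "dp": [[-0.95, 0.05, 0.05], [-0.95, 0.1, 0.05], [-0.95, 0.1, 0.05], [-0.95, 0.15, 0.05], [-0.95, 0.2, 0.05]], "twist": [0.45, 0.45, 0.45, 0.45, 0.45]}}

```text
time: 3.42
tool_pos: [435.3, -30.7, 214.2]
tcp_rot: [3.141, -0.0, 1.612]
contact_force: [-0.5, 0.9, 0.2]
grip_width: 90.8
finger_force: 0.0
```

Request:
{"fn": "arm_command", "kwargs": {"gripper": [91, 91, 91, 91, 91], "dp": [[-0.9, 0.25, 0.05], [-0.9, 0.25, 0.05], [-0.9, 0.3, 0.05], [-0.9, 0.35, 0.05], [-0.9, 0.35, 0.05]], "twist": [0.45, 0.45, 0.45, 0.45, 0.45]}}

```text
time: 4.05
tool_pos: [468.7, -144.5, 207.9]
tcp_rot: [3.142, -0.0, 1.416]
contact_force: [0.2, -0.6, 0.1]
grip_width: 90.7
finger_force: 0.0
```

Request:
{"fn": "arm_command", "kwargs": {"gripper": [91, 91, 91, 91, 91], "dp": [[-0.85, 0.4, 0.05], [-0.85, 0.45, 0.05], [-0.85, 0.45, 0.05], [-0.8, 0.5, 0.05], [-0.8, 0.55, 0.05]], "twist": [0.45, 0.45, 0.45, 0.45, 0.45]}}

```text
time: 4.68
tool_pos: [502.1, -259.8, 201.5]
tcp_rot: [-3.141, -0.0, 1.218]
contact_force: [-0.2, 0.6, 0.1]
grip_width: 91.2
finger_force: 0.0
```

Run:
```python
from h import *
print(get_obs()['tool_pos'],np.degrees(get_obs()['tcp_rot']))
plan([(499.6,-258.6,100,69.5,5)])
```

```text
[ 502.14353821 -259.79653764  201.50380583] [-1.79994671e+02 -1.00601675e-02  6.98100540e+01]
[[0.0, -0.02, 0.81], [0.0, -0.02, 0.81], [0.0, -0.02, 0.81], [0.0, -0.03, 0.82], [0.01, -0.02, 0.81]] [np.float64(0.01), np.float64(0.01), np.float64(0.01), np.float64(0.02), np.float64(0.01)]
```

Request:
{"fn": "arm_command", "kwargs": {"gripper": [91, 91, 91, 91, 91], "dp": [[0, -0.05, 0.9], [0, -0.05, 0.9], [0, 0, 0.9], [0, 0, 0.9], [0, 0, 0.9]], "twist": [0.05, 0, 0, 0, 0]}}

```text
time: 5.3
tool_pos: [499.7, -258.2, 88.3]
tcp_rot: [3.141, -0.0, 1.215]
contact_force: [-1.2, 0.5, -1.0]
grip_width: 90.9
finger_force: 0.0
```

Request:
{"fn": "arm_command", "kwargs": {"gripper": [91, 91, 91, 60, 40], "dp": [[0, 0, 0.9], [0, 0, 0.9], [0, 0, 0.9], [0, 0, 0], [0, 0, 0]], "twist": [0, 0, 0, 0, 0]}}

```text
time: 5.92
tool_pos: [500.0, -258.2, 22.3]
tcp_rot: [3.141, 0.0, 1.216]
contact_force: [-0.5, 1.1, -0.3]
grip_width: 75.3
finger_force: 0.0
```

Run:
```python
from h import *
t=capture("side");print(get_obs()['tool_pos'],get_obs()['grip_width'])
cv2.imwrite("pics/s2.png",cv2.convertScaleAbs(cv2.resize(t[220:350,290:430],None,fx=4,fy=4,interpolation=2)[:,:,::-1],alpha=1.4))
```

```text
[ 500.12855846 -258.18778665   22.60891635] 71.68014485595201
```

View pics/s2.png

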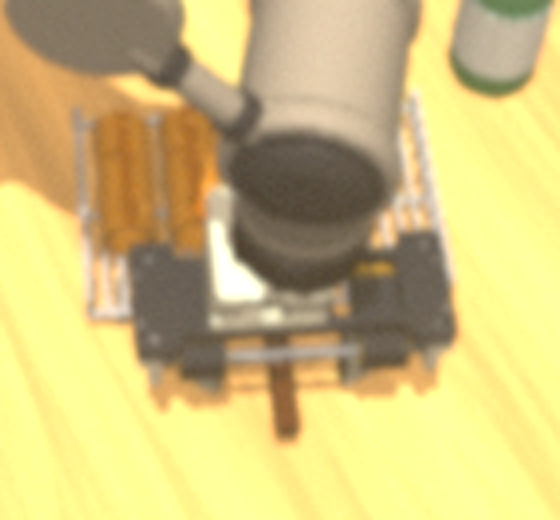

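The handle shows at (285,390) in the crop, between the open fingers. I'll close and lift slightly.

Request:
{"fn": "arm_command", "kwargs": {"gripper": [10, 10, 10, 10, 10], "dp": [[0, 0, 0], [0, 0, 0], [0, 0, 0], [0, 0, 0], [0, 0, 0]], "twist": [0, 0, 0, 0, 0]}}

```text
time: 6.6
tool_pos: [499.5, -257.5, 21.7]
tcp_rot: [-3.142, -0.0, 1.216]
contact_force: [0.6, 0.4, -0.2]
grip_width: 21.8
finger_force: 0.0
```

Request:
{"fn": "arm_command", "kwargs": {"gripper": [10, 10, 10, 10, 10], "dp": [[0, 0, 0], [0, 0, 0], [0, 0, 0], [0, 0, -0.2], [0, 0, -0.2]], "twist": [0, 0, 0, 0, 0]}}

```text
time: 7.22
tool_pos: [499.5, -257.6, 32.1]
tcp_rot: [-3.142, -0.0, 1.216]
contact_force: [-1.1, -0.7, -0.0]
grip_width: 15.8
finger_force: 30.0
```

Request:
{"fn": "arm_command", "kwargs": {"gripper": [10, 10, 10, 10, 10], "dp": [[-0.5, 0, 0], [-1, 0, 0], [-1, 0, 0], [-1, 0, 0], [-0.8, 0, 0]], "twist": [0, 0, 0, 0, 0]}}

```text
time: 7.85
tool_pos: [461.4, -360.0, 31.6]
tcp_rot: [3.142, 0.0, 1.216]
contact_force: [-0.3, 0.4, -0.5]
grip_width: 16.0
finger_force: 30.0
```

Run:
```python
from h import *
print(get_obs()['tool_pos'],np.degrees(get_obs()['tcp_rot']),get_obs()['grip_width'])
t=capture("top");s=capture("side")
a=cv2.resize(t[150:270,360:460],None,fx=4,fy=4,interpolation=2);b=cv2.resize(s[230:350,300:400],None,fx=4,fy=4,interpolation=2)
cv2.imwrite("pics/b3.png",cv2.convertScaleAbs(np.hstack([a,b])[:,:,::-1],alpha=1.4))
```

```text
[ 461.38683994 -359.97514214   31.63611076] [1.79997183e+02 5.44453516e-03 6.96475414e+01] 16.027077439572796
```

View pics/b3.png

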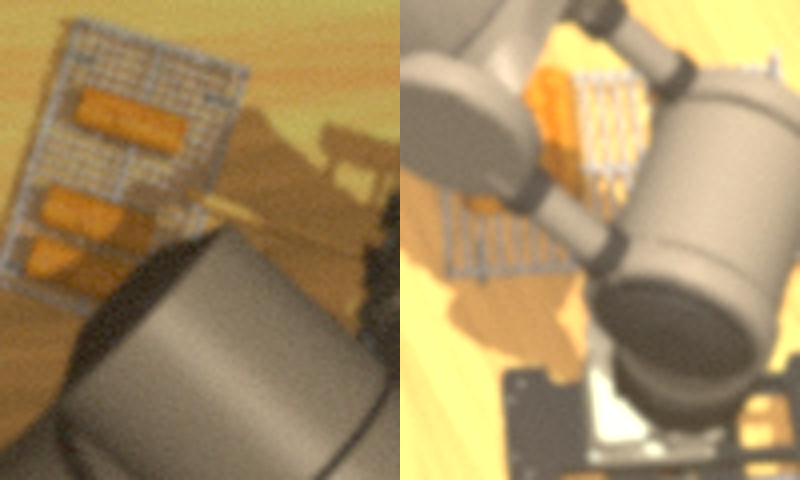

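The top crop shows the shaft tip at (192,195), and the shells are undisturbed. I'll check the image bias against the dowel line and plan for the first shell, the one at rack x=+44.

Run:
```python
from h import *
np.set_printoptions(suppress=True,precision=1)
o=get_obs();w=o['tcp_rot'][2];d=np.array([np.cos(w),np.sin(w)]);n=np.array([d[1],-d[0]]);p=o['tool_pos'][:2]
print("tool y dir",n)
for c in((192,195),(225,208),(260,222)):
    q=plane("top",np.array(c)/4+[360,150]-.4,46)[:2]-p;print(q@d,q@n)
for s in([462.5,-104.9],[504,-119.1],[586.3,-150.6]):
    q=np.array(s)-p;print("shell along",q@d,"lat",q@n)
for s in([380.1,217.4],[383.8,204.6],[392,179.8]):
    q=plane("top",s,51)[:2]-p;print("shell top along",q@d,"lat",q@n)
```

```text
tool y dir [ 0.9 -0.3]
173.19507321524355 3.457227968197977
144.42705423539627 1.739112358732636
113.96591431126852 -0.2454298798779941
shell along 240.01473585334423 lat -88.27388652941714
shell along 241.20885702416874 lat -44.42797366824627
shell along 240.44789173466287 lat 43.691042053833606
shell top along 240.22277505742437 lat -86.20596370140719
shell top along 241.4806658999215 lat -42.16060419729258
shell top along 240.7280442340942 lat 45.36833762230317
```

Request:
{"fn": "arm_command", "kwargs": {"gripper": [10, 10, 10, 10, 10], "dp": [[0, 0.75, -0.14], [0, 1, 0], [0, 0, 0], [0.6, 0, 0], [0.6, 0, 0]], "twist": [0, 0, 0, 0, 0]}}

```text
time: 8.57
tool_pos: [513.2, -343.6, 35.0]
tcp_rot: [-3.14, -0.001, 1.216]
contact_force: [0.7, 0.2, -0.7]
grip_width: 15.7
finger_force: 30.0
```

Run:
```python
from h import *
print(get_obs()['tool_pos'])
t=capture("top");s=capture("side")
a=cv2.resize(t[150:270,360:460],None,fx=4,fy=4,interpolation=2);b=cv2.resize(s[230:350,310:410],None,fx=4,fy=4,interpolation=2)
cv2.imwrite("pics/b4.png",cv2.convertScaleAbs(np.hstack([a,b])[:,:,::-1],alpha=1.4))
```

```text
[ 513.15543787 -343.62950909   34.97584668]
```

View pics/b4.png

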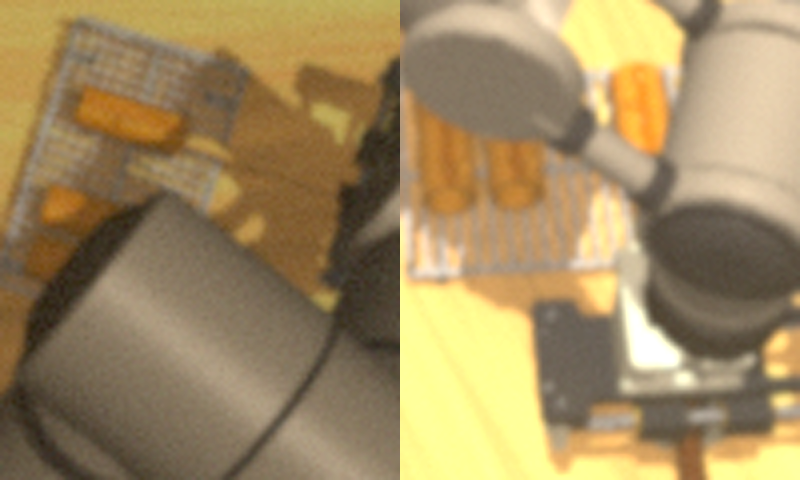

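The top crop shows the shaft tip at (190,142) in line with the end of the shell, whose mid is near (183,136). That's within the clearance, so I'll advance.

Request:
{"fn": "arm_command", "kwargs": {"gripper": [10, 10, 10, 10, 10], "dp": [[0.4, 0, 0], [0.4, 0, 0], [0.4, 0, 0], [0.4, 0, 0], [0, 0, 0]], "twist": [0, 0, 0, 0, 0]}}

```text
time: 9.3
tool_pos: [527.8, -307.1, 35.2]
tcp_rot: [-3.141, -0.0, 1.218]
contact_force: [0.1, -0.0, 0.0]
grip_width: 16.1
finger_force: 30.0
```

Run:
```python
from h import *
print(get_obs()['tool_pos'],get_obs()['contact_force'])
t=capture("top")
show(blobs(t,(8,175,60),(20,255,255),(362,165,410,200),60))
cv2.imwrite("pics/t5.png",cv2.convertScaleAbs(cv2.resize(t[155:205,365:445],None,fx=6,fy=6,interpolation=2)[:,:,::-1],alpha=1.6))
```

```text
[ 527.77652077 -307.06183154   35.17308421] [ 0.08639774 -0.04062732  0.02781916]
[392.1 179.7] [379.2 175.4] [405.7 184. ] [ 9.9 27.9]
```

View pics/t5.png

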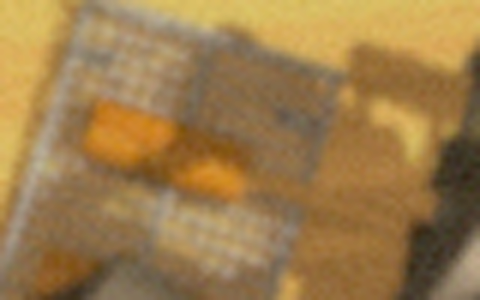

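The shell's centroid hasn't moved and the dowel is inside. I'll go the rest of the way in and lift.

Request:
{"fn": "arm_command", "kwargs": {"gripper": [10, 10, 10, 10, 10], "dp": [[0.4, 0, 0], [0.5, 0, 0], [0.5, 0, 0], [0.35, 0, 0], [0, 0, 0]], "twist": [0, 0, 0, 0, 0]}}

```text
time: 9.98
tool_pos: [543.0, -266.0, 35.2]
tcp_rot: [-3.142, -0.0, 1.218]
contact_force: [0.4, -0.8, 0.0]
grip_width: 16.1
finger_force: 30.0
```

Request:
{"fn": "arm_command", "kwargs": {"gripper": [10, 10, 10, 10, 10], "dp": [[0, 0, -0.3], [0, 0, -0.4], [0, 0, -0.5], [0, 0, -0.5], [0, 0, -0.5]], "twist": [0, 0, 0, 0, 0]}}

```text
time: 10.6
tool_pos: [542.7, -267.1, 91.4]
tcp_rot: [3.141, 0.0, 1.216]
contact_force: [0.1, -0.2, -1.8]
grip_width: 16.0
finger_force: 30.0
```

Request:
{"fn": "arm_command", "kwargs": {"gripper": [10, 10, 10, 10, 10], "dp": [[0, 0, -0.5], [0, 0, -0.6], [0, 0, -0.6], [0, 0, -0.6], [0, 0, -0.4]], "twist": [0, 0, 0, 0, 0]}}

```text
time: 11.22
tool_pos: [542.9, -267.0, 159.0]
tcp_rot: [3.14, 0.0, 1.216]
contact_force: [-0.9, 0.3, -0.9]
grip_width: 15.9
finger_force: 30.0
```

Run:
```python
from h import *
np.set_printoptions(suppress=True,precision=1)
o=get_obs();print(o['tool_pos'],np.degrees(o['tcp_rot'][2]))
t=capture("top");s=capture("side")
a=cv2.resize(t[140:240,360:450],None,fx=4,fy=4,interpolation=2);b=cv2.resize(s[210:310,310:400],None,fx=4,fy=4,interpolation=2)
cv2.imwrite("pics/b6.png",cv2.convertScaleAbs(np.hstack([a,b])[:,:,::-1],alpha=1.4))
# keeper target for middle of trough k: grip TCP
ky=38;c=np.array([484,268]);X=np.array([np.cos(np.radians(ky)),np.sin(np.radians(ky))]);Y=np.array([-X[1],X[0]])
for k in(48,0,-48):print(k,c+X*k-Y*123)
g=c+48*X-123*Y
plan([(520,-40,110,95,10),(g[0],g[1],110,128,10)])
```

```text
[ 542.9 -267.   159. ] 69.69145833586266
48 [597.6 200.6]
0 [559.7 171.1]
-48 [521.9 141.5]
[[0.82, -0.4, 0.2], [0.84, -0.37, 0.2], [0.85, -0.33, 0.2], [0.87, -0.29, 0.19], [0.88, -0.25, 0.2]] [np.float64(-0.51), np.float64(-0.51), np.float64(-0.51), np.float64(-0.5), np.float64(-0.51)] 
[[0.89, -0.21, 0.19], [0.9, -0.17, 0.2], [0.9, -0.13, 0.19], [0.91, -0.1, 0.2], [0.91, -0.06, 0.19]] [np.float64(-0.5), np.float64(-0.51), np.float64(-0.5), np.float64(-0.51), np.float64(-0.5)] 
[[0.93, 0.39, 0.0], [0.91, 0.45, 0.0], [0.88, 0.5, 0.0], [0.85, 0.55, 0.0], [0.82, 0.59, 0.0]] [np.float64(-0.66), np.float64(-0.66), np.float64(-0.66), np.float64(-0.66), np.float64(-0.66)] 
[[0.78, 0.64, 0.0], [0.74, 0.69, 0.0], [0.7, 0.73, 0.0], [0.66, 0.76, 0.0], [0.62, 0.8, 0.0]] [np.float64(-0.66), np.float64(-0.66), np.float64(-0.66), np.float64(-0.66), np.float64(-0.66)]
```

View pics/b6.png

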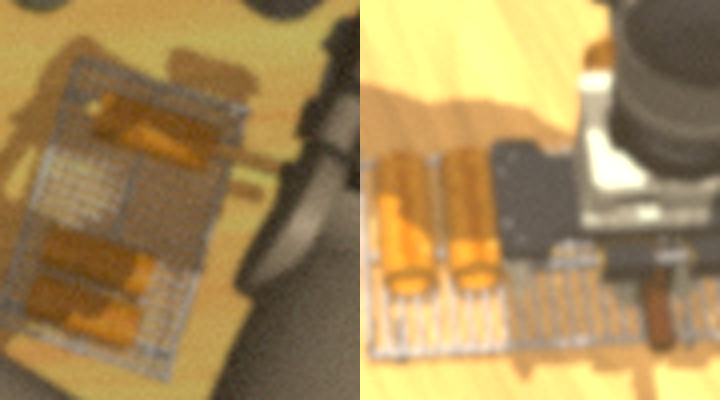

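The shell hangs on the dowel, with the dowel's tip showing at (93,105) in the top crop. I'll carry it to the keeper's middle trough.

Run:
```python
from h import *
plan([(541,-240,150,71,2),(536,-30,120,98,10),(557,150,115,125,7),(559.7,171,115,128,1)])
```

```text
[[0.5, -0.23, 0.18], [0.49, -0.23, 0.18], [0.79, -0.29, 0.12], [0.8, -0.25, 0.12], [0.81, -0.22, 0.12]] [np.float64(-0.13), np.float64(-0.13), np.float64(-0.54), np.float64(-0.54), np.float64(-0.54)] 
[[0.82, -0.18, 0.12], [0.83, -0.14, 0.12], [0.83, -0.1, 0.12], [0.84, -0.06, 0.12], [0.84, -0.02, 0.12]] [np.float64(-0.54), np.float64(-0.54), np.float64(-0.54), np.float64(-0.54), np.float64(-0.54)] 
[[0.84, 0.02, 0.12], [0.84, 0.06, 0.12], [1.0, 0.26, 0.03], [0.98, 0.33, 0.03], [0.96, 0.39, 0.03]] [np.float64(-0.54), np.float64(-0.54), np.float64(-0.77), np.float64(-0.77), np.float64(-0.77)] 
[[0.93, 0.46, 0.03], [0.9, 0.52, 0.03], [0.86, 0.58, 0.03], [0.82, 0.63, 0.02], [0.63, 0.57, 0.0]] [np.float64(-0.77), np.float64(-0.77), np.float64(-0.78), np.float64(-0.77), np.float64(-0.6)]
```

Request:
{"fn": "arm_command", "kwargs": {"gripper": [10, 10, 10, 10, 10], "dp": [[0.3, -0.2, 0.1], [0.5, -0.25, 0.2], [0.8, -0.3, 0.15], [0.8, -0.25, 0.15], [0.8, -0.2, 0.15]], "twist": [-0.2, -0.3, -0.5, -0.5, -0.5]}}

```text
time: 11.95
tool_pos: [536.5, -179.4, 138.7]
tcp_rot: [-3.141, -0.0, 1.395]
contact_force: [1.0, -0.7, -1.1]
grip_width: 16.2
finger_force: 30.0
```

Request:
{"fn": "arm_command", "kwargs": {"gripper": [10, 10, 10, 10, 10], "dp": [[0.8, -0.2, 0.15], [0.8, -0.15, 0.1], [0.85, -0.1, 0.1], [0.85, -0.05, 0.1], [0.85, 0, 0.1]], "twist": [-0.55, -0.55, -0.55, -0.55, -0.55]}}

```text
time: 12.58
tool_pos: [532.7, -75.2, 125.1]
tcp_rot: [3.141, -0.0, 1.634]
contact_force: [-0.1, -0.3, -0.5]
grip_width: 15.8
finger_force: 30.0
```

Request:
{"fn": "arm_command", "kwargs": {"gripper": [10, 10, 10, 10, 10], "dp": [[0.85, 0, 0.1], [0.85, 0.05, 0.1], [0.9, 0.2, 0.05], [0.9, 0.3, 0], [0.9, 0.35, 0]], "twist": [-0.55, -0.6, -0.75, -0.75, -0.75]}}

```text
time: 13.2
tool_pos: [535.9, 38.1, 118.9]
tcp_rot: [3.141, 0.0, 1.931]
contact_force: [-0.6, 0.6, -0.3]
grip_width: 16.0
finger_force: 30.0
```

Run:
```python
from h import *
o=get_obs();print(o['tool_pos'],np.degrees(o['tcp_rot'][2]))
plan([(557,152,115,125,5),(559.7,171,115,128,2)])
```

```text
[535.8707794   38.05483815 118.93418413] 110.6573543848197
[[0.79, 0.48, 0.03], [0.77, 0.52, 0.03], [0.74, 0.56, 0.03], [0.71, 0.59, 0.03], [0.69, 0.63, 0.04]] [np.float64(-0.57), np.float64(-0.57), np.float64(-0.58), np.float64(-0.57), np.float64(-0.58)] 
[[0.28, 0.26, -0.0], [0.27, 0.27, -0.0], [0, 0, 0], [0, 0, 0], [0, 0, 0]] [np.float64(-0.3), np.float64(-0.3), 0, 0, 0]
```

Request:
{"fn": "arm_command", "kwargs": {"gripper": [10, 10, 10, 10, 10], "dp": [[0.8, 0.5, 0.05], [0.75, 0.5, 0.05], [0.75, 0.55, 0.05], [0.7, 0.6, 0], [0.7, 0.65, 0]], "twist": [-0.6, -0.6, -0.6, -0.6, -0.6]}}

```text
time: 13.82
tool_pos: [557.3, 152.3, 115.2]
tcp_rot: [3.141, 0.0, 2.193]
contact_force: [0.1, 0.1, -1.5]
grip_width: 16.2
finger_force: 30.0
```

Request:
{"fn": "arm_command", "kwargs": {"gripper": [10, 10, 10, 10, 10], "dp": [[0.3, 0.3, 0], [0.2, 0.2, 0], [0, 0, 0], [0, 0, 0], [0, 0, 0]], "twist": [-0.4, -0.2, 0, 0, 0]}}

```text
time: 14.45
tool_pos: [560.1, 167.8, 115.3]
tcp_rot: [3.142, 0.0, 2.241]
contact_force: [0.9, -0.3, -1.1]
grip_width: 16.0
finger_force: 30.0
```

Run:
```python
from h import *
np.set_printoptions(suppress=True,precision=1)
o=get_obs();print(o['tool_pos'],np.degrees(o['tcp_rot'][2]))
t=capture("top");s=capture("side")
a=cv2.resize(t[150:270,200:330],None,fx=4,fy=4,interpolation=2)[:,:390];a=cv2.resize(t[150:270,200:300],None,fx=4,fy=4,interpolation=2);b=cv2.resize(s[90:210,220:320],None,fx=4,fy=4,interpolation=2)
cv2.imwrite("pics/b7.png",cv2.convertScaleAbs(np.hstack([a,b])[:,:,::-1],alpha=1.4))
```

```text
[560.1 167.8 115.3] 128.3874104988289
```

View pics/b7.png

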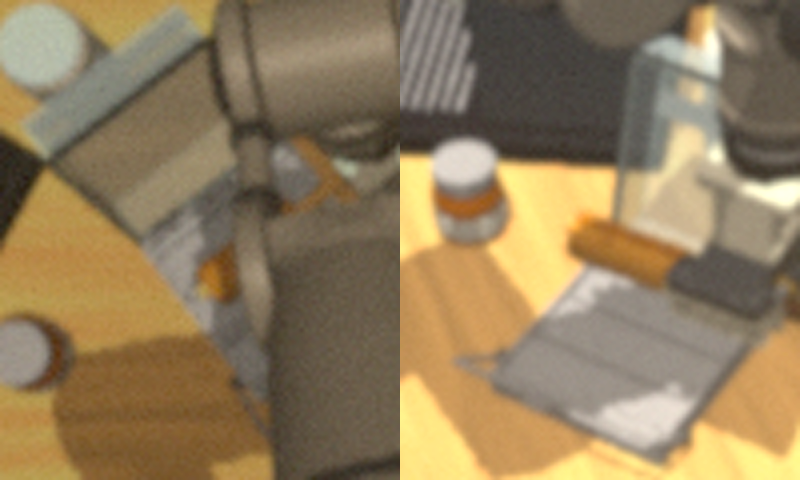

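The side crop shows the shell level over the middle of the base, with trough ridges at (545,335)–(690,398) and (585,297)–(728,347). I'll check the keeper pose by casting the ridge pixels onto z=28.

Run:
```python
from h import *
np.set_printoptions(suppress=True,precision=1)
f=lambda c:np.array(c)/4+[120,90]-.4
X=np.array([np.cos(np.radians(38)),np.sin(np.radians(38))]);Y=np.array([-X[1],X[0]]);c0=np.array([484,268])
for nm,a,b in(("r-24",(545,335),(690,398)),("r+24",(585,297),(728,347)),("front edge",(497,385),(668,462)),("right edge",(668,450),(760,328)),("left edge",(497,378),(590,275))):
    for q in(a,b):
        P=plane("side",f(q),28)[:2];print(nm,P,"keeper xy",(P-c0)@X,(P-c0)@Y)
# top ridges from t1 crop: three dark lines
g=lambda c:np.array(c)/3+[190,120]-.33
for nm,a,b in(("t back ridge",(172,305),(272,235)),("t front ridge",(200,350),(302,272)),("t hinge",(145,265),(235,197)),("t frontedge",(225,388),(328,298))):
    for q in(a,b):
        P=plane("top",g(q),28)[:2];print(nm,P,"keeper xy",(P-c0)@X,(P-c0)@Y)
```

```text
r-24 [417.  294.9] keeper xy -36.19914919349045 62.43305745860154
r-24 [496.3 189.6] keeper xy -38.57183081812203 -69.34069268575
r+24 [459.7 321.3] keeper xy 13.642829872768198 56.9745871200585
r+24 [543.  226.7] keeper xy 21.07691423435807 -68.84051163402879
front edge [366.3 260.1] keeper xy -97.56284971797902 66.24888452363514
front edge [457.9 137.8] keeper xy -100.72447993790084 -86.58469749692897
right edge [462.2 148.5] keeper xy -90.78969708264829 -80.73490965605299
right edge [573.8 235.5] keeper xy 50.69791778337828 -80.90477503614127
left edge [368.6 266.9] keeper xy -91.588701343819 70.22049968306749
left edge [471.7 342.7] keeper xy 36.32551388845483 66.4517443371999
t back ridge [467.3 335.4] keeper xy 28.365364048247848 63.41373155464114
t back ridge [542.5 222.7] keeper xy 18.221553145667055 -71.7646641775584
t front ridge [416.4 304.5] keeper xy -30.850651200774145 70.36226496656197
t front ridge [499.7 189.7] keeper xy -35.78480179278522 -71.34493801965701
t hinge [513.2 365.7] keeper xy 83.11084820958628 58.992535780336546
t hinge [587.2 263.8] keeper xy 78.73941304807069 -66.83089997002345
t frontedge [373.8 277.1] keeper xy -81.27533669572902 75.01376817431282
t frontedge [469.7 161.3] keeper xy -76.91942934235472 -75.26127499238882
```

Request:
{"fn": "arm_command", "kwargs": {"gripper": [10, 10, 10, 10, 10], "dp": [[0, -0.2, 0.4], [0, 0, 0.7], [0, 0, 0.7], [0, 0, 0.7], [0, 0, 0.5]], "twist": [0, 0, 0, 0, 0]}}

```text
time: 15.18
tool_pos: [555.4, 164.9, 38.8]
tcp_rot: [-3.14, -0.001, 2.242]
contact_force: [-0.5, 0.5, -0.4]
grip_width: 16.3
finger_force: 30.0
```

Request:
{"fn": "arm_command", "kwargs": {"gripper": [10, 10, 10, 10, 10], "dp": [[0, 0, 0.2], [0, 0, 0.2], [0, 0, 0.16], [0, 0, 0], [0, 0, 0]], "twist": [0, 0, 0, 0, 0]}}

```text
time: 15.8
tool_pos: [556.4, 165.3, 26.5]
tcp_rot: [3.141, 0.0, 2.242]
contact_force: [0.3, 0.2, -0.6]
grip_width: 15.6
finger_force: 30.0
```

Run:
```python
from h import *
np.set_printoptions(suppress=True,precision=1)
o=get_obs();print(o['tool_pos'],np.degrees(o['tcp_rot'][2]),o['contact_force'])
s=capture("side");S=blobs(s,(8,160,60),(19,255,255),(240,130,315,200),30);show(S)
for x in S:print(plane("side",x[0],41),plane("side",x[1],41),plane("side",x[2],41))
b=cv2.resize(s[90:210,220:340],None,fx=4,fy=4,interpolation=2)
cv2.imwrite("pics/s8.png",cv2.convertScaleAbs(b[:,:,::-1],alpha=1.4))
```

```text
[556.4 165.3  26.5] 128.4458491247781 [ 0.3  0.2 -0.6]
[276.5 172.1] [263.3 168. ] [289.6 176.9] [ 9.3 27.7]
[474.2 262.7  41. ] [442.9 295.3  41. ] [504.  228.1  41. ]
```

View pics/s8.png

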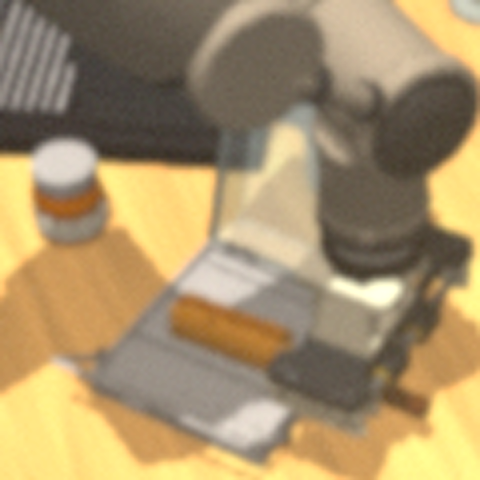

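The side crop shows the shell lying at (230,328) in the middle trough. I'll withdraw the dowel.

Request:
{"fn": "arm_command", "kwargs": {"gripper": [10, 10, 10, 10, 10], "dp": [[-0.2, 0, 0], [-0.3, 0, 0], [-0.4, 0, 0], [-0.4, 0, 0], [0, 0, 0]], "twist": [0, 0, 0, 0, 0]}}

```text
time: 16.48
tool_pos: [577.0, 138.9, 26.2]
tcp_rot: [3.141, 0.0, 2.24]
contact_force: [-0.1, 0.7, 0.3]
grip_width: 16.0
finger_force: 30.0
```

Run:
```python
from h import *
np.set_printoptions(suppress=True,precision=1)
print(get_obs()['tool_pos'])
s=capture("side");S=blobs(s,(8,160,60),(19,255,255),(240,130,315,200),30);show(S)
for x in S:print(plane("side",x[0],41),plane("side",x[1],41),plane("side",x[2],41))
```

```text
[577.  138.9  26.2]
[276.8 172.5] [263.8 167.9] [289.8 177.2] [ 9.4 27.6]
[474.6 261.   41. ] [444.4 295.   41. ] [504.2 226.6  41. ]
```

The shell moved only about 1 mm. I'll withdraw fully, lift, and go to shell 2.

Request:
{"fn": "arm_command", "kwargs": {"gripper": [10, 10, 10, 10, 10], "dp": [[-0.4, 0, 0], [-0.8, 0, 0], [-0.9, 0, 0], [-0.9, 0, 0], [-0.6, 0, 0]], "twist": [0, 0, 0, 0, 0]}}

```text
time: 17.15
tool_pos: [633.6, 67.4, 26.2]
tcp_rot: [3.141, 0.0, 2.24]
contact_force: [-0.8, 0.9, -0.9]
grip_width: 15.9
finger_force: 30.0
```

Request:
{"fn": "arm_command", "kwargs": {"gripper": [10, 10, 10, 10, 10], "dp": [[0, 0, -0.8], [0, 0, -0.9], [0, 0, -0.9], [0, 0, -0.9], [0, 0, 0]], "twist": [0, 0, 0, 0, 0]}}

```text
time: 17.77
tool_pos: [633.7, 68.9, 115.5]
tcp_rot: [3.138, 0.002, 2.242]
contact_force: [-0.1, -0.6, -0.4]
grip_width: 16.0
finger_force: 30.0
```

Run:
```python
from h import *
np.set_printoptions(suppress=True,precision=1)
t=capture("top");s=capture("side")
T=blobs(t,(8,175,60),(20,255,255),(362,165,410,235),60);S=blobs(s,(8,175,100),(17,255,255),(300,235,410,290),60)
show(T);show(S)
for x in S:print(plane("side",x[0],50))
o=get_obs();print(o['tool_pos'],np.degrees(o['tcp_rot'][2]))
plan([(540,-150,115,98,12),(420,-344.6,110,69.6,10)])
```

```text
[380.2 217.4] [366.7 212.6] [393.5 221.9] [11.2 28.4]
[383.7 204.6] [370.6 200.2] [396.6 209. ] [10.3 27.4]
[320.8 264.8] [319.5 247.8] [322.4 282.3] [12.3 34.7]
[337.3 263.6] [335.7 246.7] [339.  280.9] [11.8 34.4]
[ 460.1 -105.1   50. ]
[ 501.6 -119.    50. ]
[632.1  69.  113. ] 128.43312256436462
[[-0.38, -0.69, -0.01], [-0.41, -0.68, -0.01], [-0.44, -0.66, -0.01], [-0.47, -0.64, -0.01], [-0.5, -0.62, -0.0]] [np.float64(0.51), np.float64(0.51), np.float64(0.51), np.float64(0.51), np.float64(0.51)] 
[[-0.53, -0.59, -0.01], [-0.55, -0.57, -0.0], [-0.57, -0.54, -0.01], [-0.6, -0.52, -0.0], [-0.62, -0.49, -0.01]] [np.float64(0.51), np.float64(0.5), np.float64(0.51), np.float64(0.5), np.float64(0.51)] 
[[-0.64, -0.46, -0.0], [-0.66, -0.44, -0.01], [-0.7, -0.58, 0.02], [-0.73, -0.55, 0.02], [-0.76, -0.51, 0.02]] [np.float64(0.5), np.float64(0.51), np.float64(0.57), np.float64(0.57), np.float64(0.57)] 
[[-0.78, -0.47, 0.02], [-0.81, -0.43, 0.02], [-0.83, -0.39, 0.02], [-0.85, -0.35, 0.02], [-0.86, -0.31, 0.02]] [np.float64(0.57), np.float64(0.57), np.float64(0.57), np.float64(0.56), np.float64(0.57)] 
[[-0.88, -0.27, 0.02], [-0.88, -0.22, 0.02], [0, 0, 0], [0, 0, 0], [0, 0, 0]] [np.float64(0.56), np.float64(0.57), 0, 0, 0]
```

Request:
{"fn": "arm_command", "kwargs": {"gripper": [10, 10, 10, 10, 10], "dp": [[-0.4, -0.7, 0], [-0.4, -0.7, 0], [-0.45, -0.65, 0], [-0.45, -0.65, 0], [-0.5, -0.6, 0]], "twist": [0.5, 0.5, 0.5, 0.5, 0.5]}}

```text
time: 18.5
tool_pos: [593.2, -23.8, 113.8]
tcp_rot: [3.141, -0.0, 2.02]
contact_force: [-0.8, 0.2, -0.8]
grip_width: 16.1
finger_force: 30.0
```

Request:
{"fn": "arm_command", "kwargs": {"gripper": [10, 10, 10, 10, 10], "dp": [[-0.55, -0.6, 0], [-0.55, -0.55, 0], [-0.55, -0.55, 0], [-0.6, -0.5, 0], [-0.6, -0.5, 0]], "twist": [0.5, 0.5, 0.5, 0.5, 0.5]}}

```text
time: 19.12
tool_pos: [555.8, -114.3, 113.7]
tcp_rot: [3.141, -0.0, 1.802]
contact_force: [-0.3, 0.3, -0.5]
grip_width: 15.9
finger_force: 30.0
```

Request:
{"fn": "arm_command", "kwargs": {"gripper": [10, 10, 10, 10, 10], "dp": [[-0.65, -0.45, 0], [-0.65, -0.45, 0], [-0.7, -0.6, 0], [-0.75, -0.55, 0], [-0.75, -0.5, 0]], "twist": [0.5, 0.5, 0.55, 0.55, 0.55]}}

```text
time: 19.75
tool_pos: [504.8, -209.7, 113.7]
tcp_rot: [3.142, -0.0, 1.571]
contact_force: [-0.0, -0.6, -0.7]
grip_width: 16.3
finger_force: 30.0
```

Request:
{"fn": "arm_command", "kwargs": {"gripper": [10, 10, 10, 10, 10], "dp": [[-0.8, -0.45, 0], [-0.8, -0.45, 0], [-0.85, -0.4, 0], [-0.85, -0.35, 0], [-0.85, -0.3, 0]], "twist": [0.55, 0.55, 0.55, 0.55, 0.55]}}

```text
time: 20.38
tool_pos: [446.4, -308.7, 113.7]
tcp_rot: [3.141, -0.0, 1.331]
contact_force: [-0.2, -0.1, -0.6]
grip_width: 16.1
finger_force: 30.0
```

Run:
```python
from h import *
o=get_obs();print(o['tool_pos'],np.degrees(o['tcp_rot'][2]))
plan([(420,-344.6,110,69.65,3)])
plan([(420,-344.6,35,69.65,5)],start=(420,-344.6,110,69.65))
```

```text
[ 446.42622747 -308.68117466  113.70548774] 76.26058565744856
[[-0.55, -0.23, 0.05], [-0.56, -0.21, 0.05], [-0.56, -0.18, 0.05], [0, 0, 0], [0, 0, 0]] [np.float64(0.44), np.float64(0.44), np.float64(0.44), 0, 0] 
[[0.0, 0.0, 0.6], [0.0, 0.0, 0.6], [0.0, 0.0, 0.6], [0.0, 0.0, 0.6], [0.0, 0.0, 0.6]] [-0.0, -0.0, -0.0, -0.0, -0.0]
```

Request:
{"fn": "arm_command", "kwargs": {"gripper": [10, 10, 10, 10, 10], "dp": [[-0.55, -0.25, 0.05], [-0.55, -0.2, 0.05], [-0.55, -0.2, 0.05], [0, 0, 0], [0, 0, 0]], "twist": [0.45, 0.45, 0.45, 0, 0]}}

```text
time: 21.0
tool_pos: [420.6, -342.5, 109.9]
tcp_rot: [-3.142, -0.0, 1.217]
contact_force: [0.4, 0.2, -0.9]
grip_width: 16.4
finger_force: 30.0
```

Request:
{"fn": "arm_command", "kwargs": {"gripper": [10, 10, 10, 10, 10], "dp": [[0, 0, 0.7], [0, 0, 0.8], [0, 0, 0.8], [0, 0, 0.7], [0, 0, 0]], "twist": [0, 0, 0, 0, 0]}}

```text
time: 21.62
tool_pos: [420.2, -341.6, 33.9]
tcp_rot: [-3.139, -0.001, 1.217]
contact_force: [1.1, 0.5, 0.1]
grip_width: 16.3
finger_force: 30.0
```

Run:
```python
from h import *
np.set_printoptions(suppress=True,precision=2)
o=get_obs();p=o['tool_pos'];w=o['tcp_rot'][2];print(p,np.degrees(w))
d=np.array([np.cos(w),np.sin(w)]);n=np.array([d[1],-d[0]])
q=np.array([461.4,-360.])+240.5*np.array([.3478,.9376])-44.2*np.array([.9376,-.3478])-p[:2];print("shell along",q@d,"lat",q@n)
t=capture("top");show(blobs(t,(8,175,60),(20,255,255),(362,165,410,235),60))
```

```text
[ 420.16 -341.62   33.89] 69.74963721439241
shell along 237.61499516634402 lat 1.2764689446553414
[379.8 217.2] [366.9 212.9] [393.6 221.8] [10.9 28.1]
[383.5 204.5] [370.4 200.6] [397.1 209. ] [10.7 28. ]
```

Request:
{"fn": "arm_command", "kwargs": {"gripper": [10, 10, 10, 10, 10], "dp": [[0.6, 0.05, -0.05], [0.7, 0, 0], [0.6, 0, 0], [0.5, 0, 0], [0.4, 0, 0]], "twist": [0, 0, 0, 0, 0]}}

```text
time: 22.3
tool_pos: [446.3, -276.6, 36.3]
tcp_rot: [3.142, -0.0, 1.217]
contact_force: [0.8, 0.4, -0.4]
grip_width: 16.2
finger_force: 30.0
```

Run:
```python
from h import *
np.set_printoptions(suppress=True,precision=2)
o=get_obs();p=o['tool_pos'];w=o['tcp_rot'][2];print(p,np.degrees(w))
d=np.array([np.cos(w),np.sin(w)]);n=np.array([d[1],-d[0]])
q=np.array([461.4,-360.])+240.5*np.array([.3478,.9376])-44.2*np.array([.9376,-.3478])-p[:2];print("shell along",q@d,"lat",q@n)
t=capture("top");show(blobs(t,(8,175,60),(20,255,255),(362,165,410,235),60))
```

```text
[ 446.26 -276.59   36.28] 69.73213730381688
shell along 167.57115302721675 lat -0.7481374673823874
[378.1 215.7] [367.  213.5] [393.6 221.2] [10.3 27.6]
[383.7 204.5] [370.5 200.1] [396.6 209.1] [10.5 27.6]
```

Shell 2 hasn't moved and the dowel is inside. Next: advance 44 mm and lift.

Request:
{"fn": "arm_command", "kwargs": {"gripper": [10, 10, 10, 10, 10], "dp": [[0.4, 0, 0], [0.5, 0, 0], [0.5, 0, 0], [0.35, 0, 0], [0, 0, 0]], "twist": [0, 0, 0, 0, 0]}}

```text
time: 22.98
tool_pos: [461.3, -235.9, 36.2]
tcp_rot: [-3.141, -0.0, 1.217]
contact_force: [-0.3, -0.1, -1.2]
grip_width: 15.9
finger_force: 30.0
```

Request:
{"fn": "arm_command", "kwargs": {"gripper": [10, 10, 10, 10, 10], "dp": [[0, 0, -0.3], [0, 0, -0.4], [0, 0, -0.5], [0, 0, -0.5], [0, 0, -0.5]], "twist": [0, 0, 0, 0, 0]}}

```text
time: 23.6
tool_pos: [461.1, -236.7, 92.3]
tcp_rot: [3.141, 0.0, 1.216]
contact_force: [-0.2, -0.5, -1.1]
grip_width: 16.5
finger_force: 30.0
```

Request:
{"fn": "arm_command", "kwargs": {"gripper": [10, 10, 10, 10, 10], "dp": [[0, 0, -0.6], [0, 0, -0.6], [0, 0, -0.6], [0, 0, -0.3], [0, 0, 0]], "twist": [0, 0, 0, 0, 0]}}

```text
time: 24.22
tool_pos: [461.3, -236.7, 144.2]
tcp_rot: [3.141, 0.0, 1.216]
contact_force: [-0.2, 0.8, -0.8]
grip_width: 16.3
finger_force: 30.0
```

Run:
```python
from h import *
np.set_printoptions(suppress=True,precision=1)
o=get_obs();p=o['tool_pos'];print(p)
t=capture("top");show(blobs(t,(8,165,50),(20,255,255),(355,155,425,240),40))
c=np.array([480.5,261]);X=np.array([.788,.616]);Y=np.array([-.616,.788])
for k in(48,45,0,-48):print(k,c+X*k-Y*123)
g=c-48*X-123*Y
g2=c-48*X-143*Y
plan([(460,-225,135,71,2),(490,-20,120,100,9),(g2[0],g2[1],115,126,7),(g[0],g[1],115,128,2)])
```

```text
[ 461.3 -236.7  144.2]
[380.5 217.5] [366.3 213.4] [394.1 222.1] [11.8 29.1]
[388.8 200.5] [373.9 195.4] [404.6 205.7] [13.  32.4]
48 [594.1 193.6]
45 [591.7 191.8]
0 [556.3 164.1]
-48 [518.4 134.5]
[[0.21, -0.1, 0.17], [0.21, -0.09, 0.18], [0.9, -0.17, 0.07], [0.91, -0.12, 0.07], [0.92, -0.07, 0.07]] [np.float64(-0.13), np.float64(-0.13), np.float64(-0.64), np.float64(-0.65), np.float64(-0.64)] 
[[0.92, -0.02, 0.06], [0.92, 0.04, 0.07], [0.92, 0.09, 0.06], [0.91, 0.14, 0.07], [0.9, 0.19, 0.06]] [np.float64(-0.65), np.float64(-0.64), np.float64(-0.65), np.float64(-0.64), np.float64(-0.65)] 
[[0.89, 0.23, 0.07], [0.74, 0.37, 0.03], [0.72, 0.41, 0.03], [0.69, 0.46, 0.03], [0.65, 0.5, 0.03]] [np.float64(-0.64), np.float64(-0.74), np.float64(-0.74), np.float64(-0.74), np.float64(-0.75)] 
[[0.62, 0.55, 0.03], [0.59, 0.58, 0.02], [0.54, 0.63, 0.03], [0.4, -0.02, -0.0], [0.4, -0.0, -0.0]] [np.float64(-0.74), np.float64(-0.75), np.float64(-0.74), np.float64(-0.2), np.float64(-0.2)]
```

Request:
{"fn": "arm_command", "kwargs": {"gripper": [10, 10, 10, 10, 10], "dp": [[0.25, -0.1, 0.15], [0.4, -0.1, 0.15], [0.8, -0.15, 0.1], [0.9, -0.1, 0.1], [0.9, -0.05, 0.05]], "twist": [-0.15, -0.3, -0.6, -0.6, -0.6]}}

```text
time: 24.9
tool_pos: [471.3, -152.7, 129.6]
tcp_rot: [-3.141, -0.001, 1.417]
contact_force: [-0.1, 0.9, -1.1]
grip_width: 16.2
finger_force: 30.0
```

Request:
{"fn": "arm_command", "kwargs": {"gripper": [10, 10, 10, 10, 10], "dp": [[0.9, 0, 0.05], [0.9, 0.05, 0.05], [0.9, 0.1, 0.05], [0.9, 0.15, 0.05], [0.9, 0.2, 0.05]], "twist": [-0.65, -0.65, -0.65, -0.65, -0.65]}}

```text
time: 25.52
tool_pos: [488.6, -40.5, 123.5]
tcp_rot: [-3.141, -0.0, 1.701]
contact_force: [0.7, 0.3, -1.3]
grip_width: 15.8
finger_force: 30.0
```

Request:
{"fn": "arm_command", "kwargs": {"gripper": [10, 10, 10, 10, 10], "dp": [[0.85, 0.25, 0.05], [0.75, 0.35, 0.05], [0.7, 0.4, 0.05], [0.7, 0.45, 0], [0.65, 0.5, 0]], "twist": [-0.7, -0.7, -0.7, -0.7, -0.7]}}

```text
time: 26.15
tool_pos: [513.6, 60.5, 119.7]
tcp_rot: [-3.141, -0.001, 2.007]
contact_force: [0.1, -0.5, -0.9]
grip_width: 15.8
finger_force: 30.0
```

Run:
```python
from h import *
o=get_obs();print(o['tool_pos'],np.degrees(o['tcp_rot'][2]))
plan([(518.4-12*.616*-1,134.5-12*.788,112,127,4),(518.4,134.5,108,128,1)])
```

```text
[513.59374849  60.53081117 119.69657198] 114.97857387996163
[[0.53, 0.38, 0.08], [0.51, 0.41, 0.08], [0.49, 0.44, 0.07], [0.47, 0.46, 0.08], [0.48, -0.01, 0.16]] [np.float64(-0.6), np.float64(-0.6), np.float64(-0.6), np.float64(-0.6), np.float64(-0.2)]
```

Request:
{"fn": "arm_command", "kwargs": {"gripper": [10, 10, 10, 10, 10], "dp": [[0.55, 0.4, 0.1], [0.5, 0.4, 0.1], [0.5, 0.45, 0.1], [0.45, 0.45, 0.1], [0.45, 0, 0.1]], "twist": [-0.6, -0.6, -0.6, -0.6, -0.2]}}

```text
time: 26.78
tool_pos: [520.4, 132.9, 107.2]
tcp_rot: [3.141, 0.0, 2.231]
contact_force: [-0.4, 0.1, -0.7]
grip_width: 16.2
finger_force: 30.0
```

Run:
```python
from h import *
o=get_obs();print(o['tool_pos'],np.degrees(o['tcp_rot'][2]))
plan([(518.4,134.5,60,128,5)])
```

```text
[520.38781317 132.94557227 107.15122777] 127.8098722630272
[[0.02, -0.0, 0.38], [0.02, -0.01, 0.38], [0.02, -0.0, 0.38], [0.02, -0.01, 0.37], [0.02, -0.0, 0.38]] [np.float64(-0.01), np.float64(-0.01), np.float64(-0.01), np.float64(-0.0), np.float64(-0.01)]
```

Request:
{"fn": "arm_command", "kwargs": {"gripper": [10, 10, 10, 10, 10], "dp": [[0, 0, 0.4], [0.05, 0, 0.6], [0, 0, 0.7], [0, 0, 0.6], [0, 0, 0.4]], "twist": [0, 0, 0, 0, 0]}}

```text
time: 27.4
tool_pos: [519.1, 132.6, 38.7]
tcp_rot: [-3.14, -0.001, 2.228]
contact_force: [-0.3, -0.0, -0.9]
grip_width: 15.8
finger_force: 30.0
```

Request:
{"fn": "arm_command", "kwargs": {"gripper": [10, 10, 10, 10, 10], "dp": [[0, 0, 0.2], [0, 0, 0.2], [0, 0, 0.14], [0, 0, 0], [0, 0, 0]], "twist": [0, 0, 0, 0, 0]}}

```text
time: 28.02
tool_pos: [519.7, 133.1, 26.7]
tcp_rot: [3.141, 0.0, 2.229]
contact_force: [1.1, 0.7, -0.8]
grip_width: 15.7
finger_force: 30.0
```

Run:
```python
from h import *
np.set_printoptions(suppress=True,precision=1)
o=get_obs();print(o['tool_pos'],np.degrees(o['tcp_rot'][2]))
s=capture("side");S=blobs(s,(8,160,60),(19,255,255),(240,130,315,200),30);show(S)
for x in S:print(plane("side",x[0],41),plane("side",x[1],41),plane("side",x[2],41))
```

```text
[519.7 133.1  26.7] 127.69279515684764
[272.2 177.5] [258.5 171.2] [286.8 183.6] [21.7 30.9]
[454.2 246.9  41. ] [424.6 288.5  41. ] [485.9 205.9  41. ]
```

Request:
{"fn": "arm_command", "kwargs": {"gripper": [10, 10, 10, 10, 10], "dp": [[-0.2, 0, 0], [-0.3, 0, 0], [-0.4, 0, 0], [-0.4, 0, 0], [0, 0, 0]], "twist": [0, 0, 0, 0, 0]}}

```text
time: 28.7
tool_pos: [540.0, 106.5, 26.5]
tcp_rot: [3.141, 0.0, 2.227]
contact_force: [-0.1, -1.1, -1.3]
grip_width: 16.1
finger_force: 30.0
```

Run:
```python
from h import *
np.set_printoptions(suppress=True,precision=1)
print(get_obs()['tool_pos'])
s=capture("side");S=blobs(s,(8,160,60),(19,255,255),(240,130,315,200),30);show(S)
```

```text
[540.  106.5  26.5]
[273.2 177.5] [258.8 171.1] [288.  184.1] [21.9 31.9]
```

Request:
{"fn": "arm_command", "kwargs": {"gripper": [10, 10, 10, 10, 10], "dp": [[-0.4, 0, 0], [-0.8, 0, 0], [-0.9, 0, 0], [-0.9, 0, 0], [-0.6, 0, 0]], "twist": [0, 0, 0, 0, 0]}}

```text
time: 29.38
tool_pos: [595.5, 34.3, 26.4]
tcp_rot: [3.141, 0.0, 2.227]
contact_force: [-0.9, 0.2, -1.2]
grip_width: 15.8
finger_force: 30.0
```

Request:
{"fn": "arm_command", "kwargs": {"gripper": [10, 10, 10, 10, 10], "dp": [[0, 0, -0.8], [0, 0, -0.9], [0, 0, -0.9], [0, 0, -0.9], [0, 0, 0]], "twist": [0, 0, 0, 0, 0]}}

```text
time: 30.0
tool_pos: [595.7, 35.6, 115.6]
tcp_rot: [3.139, 0.002, 2.228]
contact_force: [-0.4, 0.0, -1.0]
grip_width: 16.0
finger_force: 30.0
```

Run:
```python
from h import *
np.set_printoptions(suppress=True,precision=1)
t=capture("top");s=capture("side")
T=blobs(t,(8,175,60),(20,255,255),(362,165,410,235),60);S=blobs(s,(8,175,100),(17,255,255),(300,235,410,290),60)
show(T);show(S)
S=blobs(s,(8,160,60),(19,255,255),(240,130,315,200),30);show(S)
b=cv2.resize(s[90:210,220:340],None,fx=4,fy=4,interpolation=2);cv2.imwrite("pics/s9.png",cv2.convertScaleAbs(b[:,:,::-1],alpha=1.4))
o=get_obs();print(o['tool_pos'],np.degrees(o['tcp_rot'][2]))
plan([(500,-150,115,98,11),(378.9,-329.4,110,69.65,9)])
```

```text
[377. 219.] [364.8 215. ] [389.2 223.1] [ 9.3 25.7]
[317.6 261.3] [316.4 244.4] [319.  278.6] [11.5 34.3]
[273.3 177.7] [258.8 171.1] [288.2 183.7] [22.5 32. ]
[594.1  35.8 113.2] 127.68250614594902
[[-0.33, -0.68, -0.01], [-0.36, -0.67, -0.01], [-0.39, -0.65, -0.01], [-0.42, -0.63, -0.01], [-0.45, -0.61, -0.0]] [np.float64(0.54), np.float64(0.54), np.float64(0.54), np.float64(0.54), np.float64(0.54)] 
[[-0.47, -0.59, -0.01], [-0.5, -0.57, -0.0], [-0.53, -0.54, -0.01], [-0.55, -0.52, -0.0], [-0.58, -0.49, -0.01]] [np.float64(0.54), np.float64(0.54), np.float64(0.54), np.float64(0.54), np.float64(0.54)] 
[[-0.6, -0.46, -0.0], [-0.72, -0.64, 0.02], [-0.75, -0.6, 0.02], [-0.78, -0.56, 0.02], [-0.81, -0.52, 0.02]] [np.float64(0.54), np.float64(0.63), np.float64(0.63), np.float64(0.63), np.float64(0.63)] 
[[-0.84, -0.47, 0.02], [-0.86, -0.43, 0.02], [-0.89, -0.38, 0.03], [-0.9, -0.33, 0.02], [-0.92, -0.28, 0.03]] [np.float64(0.63), np.float64(0.63), np.float64(0.63), np.float64(0.63), np.float64(0.63)]
```

View pics/s9.png

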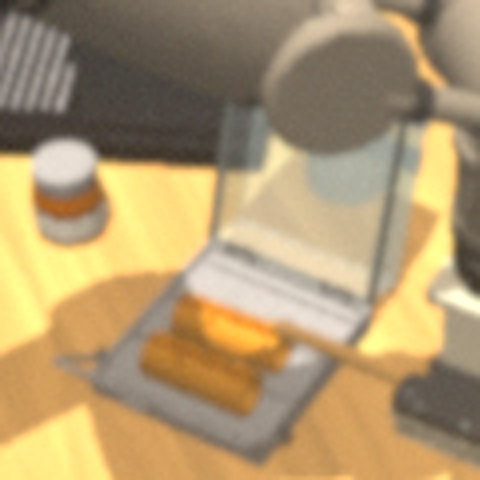

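The two shells lie in the middle and front troughs. The last rack shell has been knocked from (380,217) to (377,219), so I'll measure it again.

Run:
```python
from h import *
np.set_printoptions(suppress=True,precision=1)
t=capture("top");s=capture("side")
a=blobs(t,(8,175,60),(20,255,255),(350,165,410,235),60)[-1];b=blobs(s,(8,175,100),(17,255,255),(300,235,410,290),60)[-1];show([a,b])
P,e=tri(a[0],b[0]);print(P,e)
for q,n in((a,"top"),(b,"side")):
    A,B=plane(n,q[1],50),plane(n,q[2],50);u=A-B;u*=np.sign(u[1]);print(np.linalg.norm(u),np.degrees(np.arctan2(u[1],u[0])))
d=np.array([.3478,.9376]);n=np.array([.9376,-.3478]);q=P[:2]-[461.4,-360];print("along",q@d,"lat",q@n)
k=np.hstack([cv2.resize(t[190:240,350:410],None,fx=6,fy=6,interpolation=2),cv2.resize(s[235:285,300:360],None,fx=6,fy=6,interpolation=2)])
cv2.imwrite("pics/b10.png",cv2.convertScaleAbs(k[:,:,::-1],alpha=1.5))
```

```text
[376.9 219. ] [364.8 214.9] [389.1 223. ] [ 9.4 25.6]
[317.6 261.2] [316.5 244.4] [318.8 278.6] [11.5 34.2]
[457.6 -93.9  53.8] 3.7821365005173058
83.01497015208187 69.57237891754991
107.38908645089404 69.47686659852084
along 248.14241109146096 lat -96.07805036021658
```

View pics/b10.png

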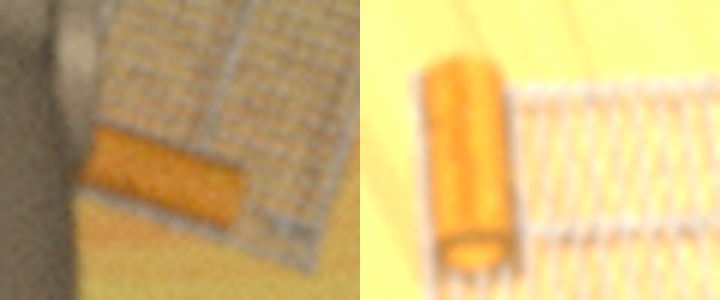

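The shell now lies against the rail with its direction unchanged. In my dowel frame that is lat −96, along 252. I'll go there now.

Request:
{"fn": "arm_command", "kwargs": {"gripper": [10, 10, 10, 10, 10], "dp": [[-0.35, -0.7, 0], [-0.35, -0.65, 0], [-0.4, -0.65, 0], [-0.4, -0.65, 0], [-0.45, -0.6, 0]], "twist": [0.55, 0.55, 0.55, 0.55, 0.55]}}

```text
time: 30.82
tool_pos: [550.8, -50.0, 114.1]
tcp_rot: [3.141, 0.0, 1.985]
contact_force: [0.9, 0.2, -0.4]
grip_width: 15.9
finger_force: 30.0
```

Request:
{"fn": "arm_command", "kwargs": {"gripper": [10, 10, 10, 10, 10], "dp": [[-0.45, -0.6, 0], [-0.5, -0.55, 0], [-0.55, -0.55, 0], [-0.55, -0.5, 0], [-0.6, -0.5, 0]], "twist": [0.55, 0.55, 0.55, 0.55, 0.55]}}

```text
time: 31.45
tool_pos: [507.7, -134.2, 114.0]
tcp_rot: [3.141, -0.0, 1.746]
contact_force: [0.1, -0.5, -0.7]
grip_width: 16.0
finger_force: 30.0
```

Request:
{"fn": "arm_command", "kwargs": {"gripper": [10, 10, 10, 10, 10], "dp": [[-0.6, -0.45, 0], [-0.7, -0.65, 0], [-0.75, -0.6, 0], [-0.8, -0.55, 0], [-0.8, -0.5, 0]], "twist": [0.55, 0.6, 0.6, 0.6, 0.6]}}

```text
time: 32.08
tool_pos: [445.4, -230.3, 114.0]
tcp_rot: [3.141, 0.0, 1.488]
contact_force: [-0.8, 0.7, -0.9]
grip_width: 15.7
finger_force: 30.0
```

Run:
```python
from h import *
o=get_obs();print(o['tool_pos'],np.degrees(o['tcp_rot'][2]))
plan([(375.6,-315.3,100,69.6,5),(375.6,-315.3,35,69.6,4)])
```

```text
[ 445.42431906 -230.31958797  113.98109271] 85.24796702133126
[[-0.72, -0.5, 0.11], [-0.75, -0.46, 0.11], [-0.78, -0.42, 0.11], [-0.79, -0.37, 0.11], [-0.82, -0.34, 0.12]] [np.float64(0.63), np.float64(0.62), np.float64(0.63), np.float64(0.62), np.float64(0.63)] 
[[0.0, 0.0, 0.65], [0.0, 0.0, 0.65], [0.0, 0.0, 0.65], [0.0, 0.0, 0.65], [0, 0, 0]] [np.float64(-0.0), np.float64(-0.0), np.float64(-0.0), np.float64(-0.0), 0]
```

Request:
{"fn": "arm_command", "kwargs": {"gripper": [10, 10, 10, 10, 10], "dp": [[-0.7, -0.5, 0.1], [-0.75, -0.45, 0.1], [-0.8, -0.4, 0.1], [-0.8, -0.35, 0.1], [-0.8, -0.35, 0.1]], "twist": [0.63, 0.63, 0.63, 0.63, 0.6]}}

```text
time: 32.7
tool_pos: [376.7, -315.3, 101.4]
tcp_rot: [3.141, 0.0, 1.216]
contact_force: [-0.2, 0.7, -1.1]
grip_width: 15.8
finger_force: 30.0
```

Request:
{"fn": "arm_command", "kwargs": {"gripper": [10, 10, 10, 10, 10], "dp": [[0, 0, 0.6], [0, 0, 0.7], [0, 0, 0.7], [0, 0, 0.6], [0, 0, 0]], "twist": [0, 0, 0, 0, 0]}}

```text
time: 33.33
tool_pos: [376.8, -313.9, 35.5]
tcp_rot: [-3.14, -0.001, 1.218]
contact_force: [0.5, -0.9, -0.2]
grip_width: 16.3
finger_force: 30.0
```

```bash
cat > m.py <<'E'
from h import *
np.set_printoptions(suppress=True,precision=2)
o=get_obs();p=o['tool_pos'];w=o['tcp_rot'][2];print(p,np.degrees(w))
d=np.array([np.cos(w),np.sin(w)]);n=np.array([d[1],-d[0]])
q=np.array([461.4,-360.])+252*np.array([.3478,.9376])-96.2*np.array([.9376,-.3478])-p[:2];print("shell along",q@d,"lat",q@n)
t=capture("top");s=capture("side")
show(blobs(t,(8,175,60),(20,255,255),(350,165,410,235),60));show(blobs(s,(8,175,100),(17,255,255),(300,235,410,290),60))
E
python3 - <<'E'
from m import *
k=np.hstack([cv2.resize(t[190:260,350:420],None,fx=5,fy=5,interpolation=2),cv2.resize(s[235:305,290:360],None,fx=5,fy=5,interpolation=2)])
cv2.imwrite("pics/b11.png",cv2.convertScaleAbs(k[:,:,::-1],alpha=1.5))
E
```

```text
[ 376.84 -313.87   35.5 ] 69.79982739835583
shell along 238.1673887751125 lat -0.24091255641691303
[375.7 218.6] [362.4 214.6] [389.5 223. ] [ 9.9 28.3]
```

View pics/b11.png

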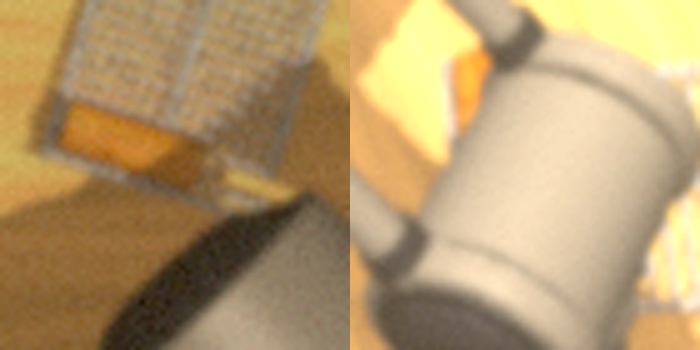

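The top crop shows the dowel tip at (222,178), in line with the shell whose near end is at (197,165). I'll advance.

Request:
{"fn": "arm_command", "kwargs": {"gripper": [10, 10, 10, 10, 10], "dp": [[0.6, 0, 0], [0.7, 0, 0], [0.6, 0, 0], [0.5, 0, 0], [0.4, 0, 0]], "twist": [0, 0, 0, 0, 0]}}

```text
time: 34.05
tool_pos: [402.0, -247.5, 36.5]
tcp_rot: [3.142, -0.0, 1.22]
contact_force: [0.3, -0.9, -0.8]
grip_width: 15.9
finger_force: 30.0
```

```bash
python3 m.py
```

```text
[ 402.04 -247.52   36.51] 69.8872576548111
shell along 167.20255544207586 lat -0.7332022964754078
[376.2 218.7] [362.7 214.7] [389.3 223.2] [10.  27.9]
```

Request:
{"fn": "arm_command", "kwargs": {"gripper": [10, 10, 10, 10, 10], "dp": [[0.4, 0, 0], [0.5, 0, 0], [0.5, 0, 0], [0.35, 0, 0], [0, 0, 0]], "twist": [0, 0, 0, 0, 0]}}

```text
time: 34.78
tool_pos: [416.9, -206.8, 36.4]
tcp_rot: [-3.142, -0.0, 1.22]
contact_force: [-0.9, 0.8, 0.2]
grip_width: 16.0
finger_force: 30.0
```

Request:
{"fn": "arm_command", "kwargs": {"gripper": [10, 10, 10, 10, 10], "dp": [[0, 0, -0.3], [0, 0, -0.4], [0, 0, -0.5], [0, 0, -0.5], [0, 0, -0.5]], "twist": [0, 0, 0, 0, 0]}}

```text
time: 35.4
tool_pos: [416.8, -207.6, 92.6]
tcp_rot: [3.141, 0.0, 1.219]
contact_force: [-0.4, -0.2, -0.6]
grip_width: 16.3
finger_force: 30.0
```

Request:
{"fn": "arm_command", "kwargs": {"gripper": [10, 10, 10, 10, 10], "dp": [[0, 0, -0.6], [0, 0, -0.6], [0, 0, -0.6], [0, 0, -0.3], [0, 0, 0]], "twist": [0, 0, 0, 0, 0]}}

```text
time: 36.02
tool_pos: [416.9, -207.6, 144.4]
tcp_rot: [3.141, 0.0, 1.219]
contact_force: [0.0, -1.1, -0.3]
grip_width: 15.8
finger_force: 30.0
```

Run:
```python
from m import *
c=np.array([480.5,261]);X=np.array([.788,.616]);Y=np.array([-.616,.788])
g=c+46*X-123*Y; g2=c+46*X-143*Y
plan([(420,-195,140,71,2),(510,-20,125,98,9),(g2[0],g2[1],115,126,8),(g[0],g[1],110,128,1)])
```

```text
[ 416.88 -207.57  144.44] 69.84378837505072
shell along 124.57979337418843 lat -1.0202634269081643
[380.3 215.6] [365.8 210.3] [394.7 220.5] [12.5 30.6]
[[0.25, -0.02, 0.07], [0.26, -0.01, 0.07], [0.87, 0.12, 0.07], [0.86, 0.17, 0.07], [0.85, 0.21, 0.07]] [np.float64(-0.12), np.float64(-0.11), np.float64(-0.6), np.float64(-0.6), np.float64(-0.6)] 
[[0.83, 0.26, 0.07], [0.82, 0.3, 0.06], [0.8, 0.35, 0.07], [0.78, 0.39, 0.06], [0.77, 0.42, 0.07]] [np.float64(-0.6), np.float64(-0.6), np.float64(-0.6), np.float64(-0.6), np.float64(-0.6)] 
[[0.74, 0.47, 0.06], [0.91, 0.61, 0.05], [0.87, 0.66, 0.05], [0.83, 0.71, 0.05], [0.78, 0.76, 0.05]] [np.float64(-0.6), np.float64(-0.7), np.float64(-0.7), np.float64(-0.7), np.float64(-0.7)] 
[[0.73, 0.81, 0.05], [0.68, 0.85, 0.05], [0.63, 0.89, 0.05], [0.58, 0.93, 0.05], [0.8, -0.03, 0.2]] [np.float64(-0.7), np.float64(-0.7), np.float64(-0.7), np.float64(-0.7), np.float64(-0.4)]
```

The shell is on the dowel. I'll carry it to the back trough.

Request:
{"fn": "arm_command", "kwargs": {"gripper": [10, 10, 10, 10, 10], "dp": [[0.25, 0, 0.05], [0.4, 0, 0.05], [0.75, 0.1, 0.05], [0.85, 0.15, 0.05], [0.85, 0.2, 0.05]], "twist": [-0.15, -0.25, -0.55, -0.6, -0.6]}}

```text
time: 36.75
tool_pos: [449.3, -134.6, 137.3]
tcp_rot: [-3.141, -0.0, 1.409]
contact_force: [0.1, -0.1, -1.1]
grip_width: 15.8
finger_force: 30.0
```

Request:
{"fn": "arm_command", "kwargs": {"gripper": [10, 10, 10, 10, 10], "dp": [[0.85, 0.25, 0.05], [0.8, 0.3, 0.05], [0.8, 0.35, 0.05], [0.8, 0.4, 0.05], [0.75, 0.4, 0.05]], "twist": [-0.6, -0.6, -0.6, -0.6, -0.6]}}

```text
time: 37.38
tool_pos: [497.8, -36.9, 131.0]
tcp_rot: [-3.141, -0.0, 1.672]
contact_force: [0.1, -0.8, -1.1]
grip_width: 15.8
finger_force: 30.0
```

Request:
{"fn": "arm_command", "kwargs": {"gripper": [10, 10, 10, 10, 10], "dp": [[0.75, 0.45, 0.05], [0.85, 0.55, 0.05], [0.85, 0.65, 0.05], [0.8, 0.7, 0.05], [0.75, 0.7, 0.05]], "twist": [-0.6, -0.7, -0.7, -0.7, -0.7]}}

```text
time: 38.0
tool_pos: [550.7, 77.7, 124.7]
tcp_rot: [-3.141, -0.0, 1.969]
contact_force: [0.5, -0.3, -1.5]
grip_width: 16.4
finger_force: 30.0
```

Run:
```python
from h import *
c=np.array([480.5,261]);X=np.array([.788,.616]);Y=np.array([-.616,.788])
g=c+46*X-123*Y; g2=c+46*X-143*Y;print(g)
o=get_obs();print(o['tool_pos'],np.degrees(o['tcp_rot'][2]))
plan([(g2[0],g2[1],115,126,4),(g[0],g[1],110,128,1)])
```

```text
[592.516 192.412]
[550.74548044  77.66332958 124.70276707] 112.78743022199998
[[0.7, 0.88, 0.1], [0.65, 0.92, 0.1], [0.6, 0.96, 0.09], [0.54, 0.99, 0.1], [0.8, -0.03, 0.2]] [np.float64(-0.66), np.float64(-0.66), np.float64(-0.66), np.float64(-0.66), np.float64(-0.4)]
```

Request:
{"fn": "arm_command", "kwargs": {"gripper": [10, 10, 10, 10, 10], "dp": [[0.7, 0.85, 0.1], [0.65, 0.9, 0.1], [0.6, 0.95, 0.1], [0.55, 0.8, 0.1], [0.5, 0.1, 0.1]], "twist": [-0.7, -0.7, -0.7, -0.6, -0.3]}}

```text
time: 38.62
tool_pos: [593.6, 185.3, 111.8]
tcp_rot: [-3.141, -0.0, 2.23]
contact_force: [-0.6, 0.2, -0.7]
grip_width: 16.1
finger_force: 30.0
```

Run:
```python
from h import *
o=get_obs();print(o['tool_pos'],np.degrees(o['tcp_rot'][2]))
plan([(592.5,192.4,60,128,5)])
```

```text
[593.59759273 185.25748754 111.80939081] 127.7485770510221
[[0.05, 0.03, 0.41], [0.05, 0.03, 0.42], [0.05, 0.03, 0.41], [0.05, 0.03, 0.42], [0.05, 0.02, 0.41]] [np.float64(-0.01), np.float64(-0.01), np.float64(-0.01), np.float64(-0.01), np.float64(-0.01)]
```

Request:
{"fn": "arm_command", "kwargs": {"gripper": [10, 10, 10, 10, 10], "dp": [[0.1, 0.1, 0.4], [0.1, 0.05, 0.7], [0.05, 0, 0.7], [0, 0, 0.7], [0, 0, 0.4]], "twist": [0, 0, 0, 0, 0]}}

```text
time: 39.25
tool_pos: [592.4, 190.4, 38.4]
tcp_rot: [-3.14, -0.001, 2.226]
contact_force: [0.0, -0.1, -1.2]
grip_width: 16.0
finger_force: 30.0
```

Request:
{"fn": "arm_command", "kwargs": {"gripper": [10, 10, 10, 10, 10], "dp": [[0, 0, 0.2], [0, 0, 0.2], [0, 0, 0.14], [0, 0, 0], [0, 0, 0]], "twist": [0, 0, 0, 0, 0]}}

```text
time: 39.88
tool_pos: [593.2, 190.9, 27.1]
tcp_rot: [3.141, 0.0, 2.227]
contact_force: [0.1, -0.5, -1.0]
grip_width: 16.2
finger_force: 30.0
```

Request:
{"fn": "arm_command", "kwargs": {"gripper": [10, 10, 10, 10, 10], "dp": [[-0.2, 0, 0], [-0.3, 0, 0], [-0.4, 0, 0], [-0.4, 0, 0], [0, 0, 0]], "twist": [0, 0, 0, 0, 0]}}

```text
time: 40.5
tool_pos: [613.5, 164.1, 26.7]
tcp_rot: [3.141, 0.0, 2.225]
contact_force: [-0.0, -0.3, -1.1]
grip_width: 16.1
finger_force: 30.0
```

Run:
```python
from h import *
s=capture("side");S=blobs(s,(8,160,60),(19,255,255),(240,130,325,200),30);show(S)
b=cv2.resize(s[90:210,220:340],None,fx=4,fy=4,interpolation=2);cv2.imwrite("pics/s12.png",cv2.convertScaleAbs(b[:,:,::-1],alpha=1.4))
```

```text
[277.1 173. ] [289.9 157.1] [265.2 188.7] [29.2 40. ]
```

View pics/s12.png

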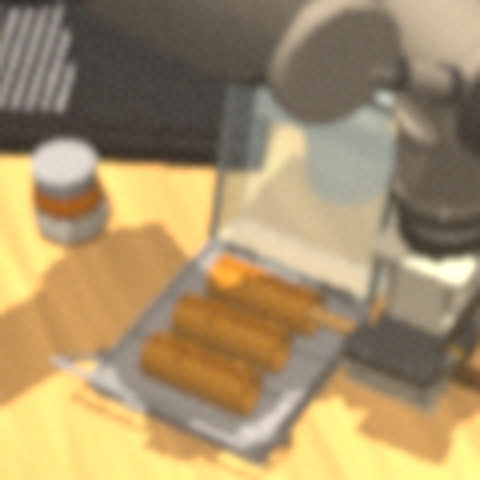

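All three shells lie in their troughs: (265,293), (232,330) and (203,370) in the side crop. I'll withdraw and return the dowel to the rack.

Request:
{"fn": "arm_command", "kwargs": {"gripper": [10, 10, 10, 10, 10], "dp": [[-0.4, 0, 0], [-0.8, 0, 0], [-0.9, 0, 0], [-0.9, 0, 0], [-0.6, 0, 0]], "twist": [0, 0, 0, 0, 0]}}

```text
time: 41.18
tool_pos: [668.9, 91.8, 26.6]
tcp_rot: [3.141, 0.0, 2.225]
contact_force: [-0.8, -0.3, -0.5]
grip_width: 16.1
finger_force: 30.0
```

Request:
{"fn": "arm_command", "kwargs": {"gripper": [10, 10, 10, 10, 10], "dp": [[0, 0, -0.8], [0, 0, -0.9], [0, 0, -0.9], [0, 0, -0.9], [0, 0, 0]], "twist": [0, 0, 0, 0, 0]}}

```text
time: 41.8
tool_pos: [668.9, 94.6, 117.7]
tcp_rot: [3.137, 0.003, 2.228]
contact_force: [0.3, 0.4, -0.3]
grip_width: 15.8
finger_force: 30.0
```

Run:
```python
from h import *
s=capture("side");S=blobs(s,(8,160,60),(19,255,255),(240,130,325,200),30);show(S)
o=get_obs();print(o['tool_pos'],np.degrees(o['tcp_rot'][2]))
plan([(530,-220,112,72,14),(504.7,-243.5,90,69.65,1)])
```

```text
[277.4 172.9] [290.1 157.3] [264.9 188.5] [29.2 40.1]
[668.04763929  94.40910045 115.8018373 ] 127.62827042348165
[[-0.47, -0.86, 0.01], [-0.53, -0.83, 0.01], [-0.59, -0.79, 0.01], [-0.64, -0.74, 0.01], [-0.69, -0.7, 0.01]] [np.float64(0.79), np.float64(0.8), np.float64(0.79), np.float64(0.8), np.float64(0.79)] 
[[-0.73, -0.65, 0.01], [-0.78, -0.6, 0.01], [-0.82, -0.54, 0.01], [-0.85, -0.48, 0.01], [-0.88, -0.42, 0.01]] [np.float64(0.8), np.float64(0.79), np.float64(0.8), np.float64(0.79), np.float64(0.8)] 
[[-0.91, -0.36, 0.01], [-0.94, -0.3, 0.01], [-0.95, -0.23, 0.02], [-0.97, -0.17, 0.01], [-1.21, -0.67, 0.88]] [np.float64(0.79), np.float64(0.8), np.float64(0.79), np.float64(0.8), np.float64(0.47)] MAX!
```

Run:
```python
from h import *
plan([(570,-20,116,103,7),(520,-215,112,72,8),(504.7,-243.5,85,69.65,2)])
```

```text
[[-0.18, -0.84, -0.0], [-0.23, -0.83, -0.0], [-0.28, -0.82, -0.0], [-0.32, -0.8, -0.0], [-0.37, -0.77, -0.0]] [np.float64(0.7), np.float64(0.7), np.float64(0.71), np.float64(0.7), np.float64(0.71)] 
[[-0.42, -0.75, -0.0], [-0.47, -0.72, -0.01], [-0.89, -0.46, 0.02], [-0.92, -0.4, 0.02], [-0.95, -0.34, 0.02]] [np.float64(0.7), np.float64(0.71), np.float64(0.77), np.float64(0.78), np.float64(0.77)] 
[[-0.97, -0.27, 0.02], [-0.99, -0.21, 0.02], [-1.0, -0.14, 0.02], [-1.0, -0.07, 0.02], [-1.01, -0.01, 0.02]] [np.float64(0.78), np.float64(0.77), np.float64(0.78), np.float64(0.77), np.float64(0.78)] MAX!
[[-0.64, -0.12, 0.54], [-0.64, -0.1, 0.54], [0, 0, 0], [0, 0, 0], [0, 0, 0]] [np.float64(0.23), np.float64(0.24), 0, 0, 0]
```

Request:
{"fn": "arm_command", "kwargs": {"gripper": [10, 10, 10, 10, 10], "dp": [[-0.2, -0.85, 0], [-0.2, -0.85, 0], [-0.3, -0.8, 0], [-0.3, -0.8, 0], [-0.35, -0.8, 0]], "twist": [0.7, 0.7, 0.7, 0.7, 0.7]}}

```text
time: 42.48
tool_pos: [595.2, 12.3, 113.2]
tcp_rot: [-3.14, -0.001, 1.92]
contact_force: [-0.4, -0.0, -0.7]
grip_width: 16.1
finger_force: 30.0
```

Request:
{"fn": "arm_command", "kwargs": {"gripper": [10, 10, 10, 10, 10], "dp": [[-0.4, -0.75, 0], [-0.45, -0.7, 0], [-0.9, -0.45, 0], [-0.9, -0.4, 0], [-0.95, -0.35, 0]], "twist": [0.7, 0.7, 0.8, 0.8, 0.8]}}

```text
time: 43.1
tool_pos: [549.1, -92.1, 113.3]
tcp_rot: [-3.14, -0.001, 1.588]
contact_force: [-0.3, -0.2, -0.2]
grip_width: 15.8
finger_force: 30.0
```

Request:
{"fn": "arm_command", "kwargs": {"gripper": [10, 10, 10, 10, 10], "dp": [[-0.95, -0.3, 0], [-0.95, -0.2, 0], [-1, -0.15, 0], [-1, -0.1, 0], [-1, 0, 0]], "twist": [0.8, 0.75, 0.75, 0.75, 0.75]}}

```text
time: 43.72
tool_pos: [516.2, -212.2, 113.3]
tcp_rot: [-3.14, -0.001, 1.256]
contact_force: [0.9, 0.2, -0.3]
grip_width: 16.1
finger_force: 30.0
```

Run:
```python
from h import *
o=get_obs();print(o['tool_pos'],np.degrees(o['tcp_rot'][2]))
plan([(504.7,-243.5,70,69.65,3),(504.7,-243.5,24,69.65,7)])
```

```text
[ 516.18200381 -212.15880853  113.26127189] 71.98162724684164
[[-0.44, -0.02, 0.58], [-0.45, -0.01, 0.58], [-0.44, -0.0, 0.57], [-0.0, -0.0, 0.26], [-0.0, -0.0, 0.26]] [np.float64(0.16), np.float64(0.15), np.float64(0.16), np.float64(-0.0), np.float64(-0.0)] 
[[-0.0, -0.0, 0.26], [-0.0, -0.0, 0.27], [-0.0, -0.0, 0.26], [-0.0, -0.0, 0.27], [-0.0, -0.0, 0.26]] [np.float64(-0.0), np.float64(-0.0), np.float64(-0.0), np.float64(-0.0), np.float64(-0.0)]
```

Request:
{"fn": "arm_command", "kwargs": {"gripper": [10, 10, 10, 10, 10], "dp": [[-0.45, 0, 0.6], [-0.45, 0, 0.6], [-0.45, 0, 0.6], [0, 0, 0.6], [0, 0, 0.5]], "twist": [0.15, 0.15, 0.15, 0, 0]}}

```text
time: 44.35
tool_pos: [506.1, -243.5, 40.4]
tcp_rot: [-3.141, -0.001, 1.219]
contact_force: [-0.1, -0.5, -0.8]
grip_width: 16.2
finger_force: 30.0
```

Request:
{"fn": "arm_command", "kwargs": {"gripper": [10, 10, 10, 10, 10], "dp": [[0, 0, 0.3], [0, 0, 0.2], [0, 0, 0.15], [0, 0, 0], [0, 0, 0]], "twist": [0, 0, 0, 0, 0]}}

```text
time: 44.98
tool_pos: [506.5, -244.1, 25.8]
tcp_rot: [3.141, 0.0, 1.219]
contact_force: [0.2, 0.7, -1.0]
grip_width: 16.4
finger_force: 30.0
```

Run:
```python
from h import *
o=get_obs();print(o['tool_pos'],np.degrees(o['tcp_rot'][2]),o['contact_force'],o['moment'])
```

```text
[ 506.51686665 -244.13688506   25.76167876] 69.84375003475328 [ 0.24873573  0.73086228 -0.95384568] [-0.15174961  0.12728541  0.03145524]
```

Request:
{"fn": "arm_command", "kwargs": {"gripper": [10, 10, 20, 30, 50], "dp": [[0, 0, 0.13], [0, 0, 0], [0, 0, 0], [0, 0, 0], [0, 0, 0]], "twist": [0, 0, 0, 0, 0]}}

```text
time: 45.6
tool_pos: [506.3, -244.0, 22.2]
tcp_rot: [3.142, -0.0, 1.219]
contact_force: [-0.3, 0.5, -0.6]
grip_width: 35.6
finger_force: 0.0
```

Request:
{"fn": "arm_command", "kwargs": {"gripper": [60, 60, 60, 60, 60], "dp": [[0, 0, 0], [0, 0, 0], [0, 0, -0.5], [0, 0, -0.8], [0, 0, -0.8]], "twist": [0, 0, 0, 0, 0]}}

```text
time: 46.22
tool_pos: [506.5, -244.1, 76.1]
tcp_rot: [3.141, 0.0, 1.219]
contact_force: [0.2, 0.5, 0.2]
grip_width: 59.9
finger_force: 0.0
```

Request:
{"fn": "arm_command", "kwargs": {"gripper": [60, 60, 60, 60, 60], "dp": [[0, 0, -1], [0, 0, -1], [0, 0, -1], [0, 0, -1], [0, 0, -1]], "twist": [0, 0, 0, 0, 0]}}

```text
time: 46.85
tool_pos: [506.2, -244.0, 201.5]
tcp_rot: [3.141, 0.0, 1.219]
contact_force: [0.2, 0.1, -0.4]
grip_width: 60.1
finger_force: 0.0
```

Run:
```python
from h import *
np.set_printoptions(suppress=True,precision=1)
s=capture("side");t=capture("top")
a=blobs(s,(0,0,0),(179,255,120),(340,285,380,335),12);b=blobs(t,(0,0,0),(179,255,75),(400,185,445,220),12);show(a);show(b)
o=get_obs();print(o['tool_pos'],o['grip_width'])
# lid top edge in images: print grayish/white strip blobs of open lid in top view
show(blobs(t,(80,10,60),(130,120,200),(200,140,270,200),20))
```

```text
[358.9 308.7] [357.4 295.2] [360.3 322.9] [ 5.6 27.9]
[428.7 201.2] [443.1 187.2] [411.5 215.3] [19.2 42.3]
[435.2 217.9] [439.1 217.5] [431.4 217.5] [3.8 7.8]
[441.9 205. ] [444.4 205.2] [439.1 205.2] [5.2 5.2]
[ 507.6 -244.8  203.4] 60.23712102422939
```

The dowel is back on the rack, with its handle at (359,309) in the side view. Next I'll locate the open lid's top edge for the push from behind.

Run:
```python
from h import *
np.set_printoptions(suppress=True,precision=1)
c=np.array([480.5,261]);X=np.array([.788,.616]);Y=np.array([-.616,.788])
for q,z in(((163,95),175),((46,182),175),((188,118),190),((70,210),190)):
    P=plane("top",np.array(q)/3+[190,120]-.33,z)[:2]-c;print(q,P@X,P@Y)
W=plane("top",(210,161),150)[:2]-c;print("wipes",W@X,W@Y)
g=c+206*X-45*Y;print(g,np.hypot(*g))
plan([(600,-20,250,95,10),(g[0]-20,g[1]-20,250,128,15)])
```

```text
(163, 95) 179.7467480184631 -73.53647004300667
(46, 182) 184.91790061142854 72.62740449073468
(188, 118) 139.77713787022302 -78.10276440731835
(70, 210) 141.80980508477927 69.56839399176513
wipes 232.4084029731027 26.640887168954183
[670.5 352.4] 757.5260750627664
[[0.97, 0.04, -0.19], [0.97, 0.08, -0.19], [0.96, 0.12, -0.19], [0.96, 0.16, -0.18], [0.95, 0.21, -0.19]] [np.float64(-0.5), np.float64(-0.5), np.float64(-0.5), np.float64(-0.5), np.float64(-0.51)] 
[[0.94, 0.25, -0.18], [0.93, 0.29, -0.19], [0.92, 0.33, -0.18], [0.9, 0.37, -0.19], [0.88, 0.4, -0.18]] [np.float64(-0.5), np.float64(-0.51), np.float64(-0.5), np.float64(-0.51), np.float64(-0.5)] 
[[0.92, 0.22, -0.0], [0.92, 0.25, -0.0], [0.91, 0.29, -0.0], [0.89, 0.32, -0.0], [0.88, 0.35, -0.0]] [np.float64(-0.44), np.float64(-0.44), np.float64(-0.44), np.float64(-0.44), np.float64(-0.44)] 
[[0.87, 0.39, -0.0], [0.85, 0.42, -0.0], [0.83, 0.45, -0.0], [0.82, 0.49, -0.0], [0.8, 0.52, -0.0]] [np.float64(-0.44), np.float64(-0.44), np.float64(-0.44), np.float64(-0.44), np.float64(-0.44)] 
[[0.78, 0.55, -0.0], [0.75, 0.57, -0.0], [0.73, 0.6, -0.0], [0.71, 0.63, -0.0], [0.68, 0.67, -0.0]] [np.float64(-0.44), np.float64(-0.44), np.float64(-0.44), np.float64(-0.44), np.float64(-0.44)]
```

Run:
```python
from h import *
plan([(600,-20,240,55,10),(668,340,240,38,15)])
```

```text
[[0.97, 0.04, -0.15], [0.97, 0.01, -0.15], [0.97, -0.01, -0.15], [0.97, -0.04, -0.14], [0.97, -0.07, -0.15]] [np.float64(0.3), np.float64(0.3), np.float64(0.3), np.float64(0.3), np.float64(0.29)] 
[[0.97, -0.09, -0.14], [0.97, -0.11, -0.15], [0.96, -0.14, -0.14], [0.96, -0.16, -0.15], [0.96, -0.19, -0.14]] [np.float64(0.3), np.float64(0.29), np.float64(0.3), np.float64(0.29), np.float64(0.3)] 
[[0.89, -0.4, -0.0], [0.88, -0.42, -0.0], [0.87, -0.44, -0.0], [0.86, -0.46, -0.0], [0.86, -0.47, -0.0]] [np.float64(0.23), np.float64(0.23), np.float64(0.23), np.float64(0.23), np.float64(0.23)] 
[[0.85, -0.49, -0.0], [0.84, -0.51, -0.0], [0.82, -0.52, -0.0], [0.82, -0.54, -0.0], [0.8, -0.55, -0.0]] [np.float64(0.22), np.float64(0.23), np.float64(0.22), np.float64(0.23), np.float64(0.22)] 
[[0.79, -0.57, -0.0], [0.78, -0.59, -0.0], [0.77, -0.6, -0.0], [0.76, -0.61, -0.0], [0.75, -0.63, -0.0]] [np.float64(0.23), np.float64(0.22), np.float64(0.23), np.float64(0.22), np.float64(0.23)]
```

Request:
{"fn": "arm_command", "kwargs": {"gripper": [40, 20, 0, 0, 0], "dp": [[0.95, 0.05, -0.15], [0.95, 0, -0.15], [0.95, 0, -0.15], [0.95, -0.05, -0.15], [0.95, -0.05, -0.15]], "twist": [0.3, 0.3, 0.3, 0.3, 0.3]}}

```text
time: 47.58
tool_pos: [551.7, -133.4, 217.9]
tcp_rot: [-3.141, 0.0, 1.087]
contact_force: [-0.4, -0.8, 0.7]
grip_width: 14.9
finger_force: 0.0
```

Request:
{"fn": "arm_command", "kwargs": {"gripper": [0, 0, 0, 0, 0], "dp": [[0.95, -0.1, -0.15], [0.95, -0.1, -0.15], [0.95, -0.15, -0.15], [0.95, -0.15, -0.15], [0.95, -0.2, -0.15]], "twist": [0.3, 0.3, 0.3, 0.3, 0.3]}}

```text
time: 48.2
tool_pos: [597.3, -22.4, 236.6]
tcp_rot: [-3.141, 0.0, 0.956]
contact_force: [-0.1, -0.2, 0.2]
grip_width: 0.6
finger_force: 0.0
```

Request:
{"fn": "arm_command", "kwargs": {"gripper": [0, 0, 0, 0, 0], "dp": [[0.9, -0.4, 0], [0.9, -0.4, 0], [0.9, -0.45, 0], [0.85, -0.45, 0], [0.85, -0.45, 0]], "twist": [0.25, 0.25, 0.25, 0.25, 0.2]}}

```text
time: 48.82
tool_pos: [621.7, 97.6, 236.4]
tcp_rot: [-3.141, 0.001, 0.852]
contact_force: [0.2, -0.6, 0.4]
grip_width: 0.7
finger_force: 0.0
```

Request:
{"fn": "arm_command", "kwargs": {"gripper": [0, 0, 0, 0, 0], "dp": [[0.85, -0.5, 0], [0.85, -0.5, 0], [0.8, -0.5, 0], [0.8, -0.55, 0], [0.8, -0.55, 0]], "twist": [0.25, 0.2, 0.2, 0.2, 0.2]}}

```text
time: 49.45
tool_pos: [644.9, 216.7, 236.3]
tcp_rot: [-3.141, 0.001, 0.76]
contact_force: [-0.3, -0.3, 0.9]
grip_width: 0.1
finger_force: 0.0
```

Run:
```python
from h import *
o=get_obs();print(o['tool_pos'],np.degrees(o['tcp_rot']),o['grip_width'])
plan([(668.2,350.5,240,38,5),(668.2,350.5,150,38,5)])
```

```text
[644.87709823 216.70340094 236.33661271] [-1.79957930e+02  6.56783055e-02  4.35577190e+01] 0.13915650878686325
[[0.87, -0.65, -0.03], [0.86, -0.66, -0.03], [0.85, -0.68, -0.03], [0.83, -0.7, -0.03], [0.82, -0.71, -0.03]] [np.float64(0.22), np.float64(0.22), np.float64(0.22), np.float64(0.23), np.float64(0.22)] 
[[0.0, -0.0, 0.72], [0.0, -0.0, 0.72], [0.0, -0.0, 0.72], [0.0, -0.0, 0.72], [0.0, -0.0, 0.72]] [np.float64(0.0), np.float64(0.0), np.float64(0.0), np.float64(0.0), np.float64(0.0)]
```

Request:
{"fn": "arm_command", "kwargs": {"gripper": [0, 0, 0, 0, 0], "dp": [[0.9, -0.65, 0], [0.9, -0.65, 0], [0.85, -0.7, 0], [0.85, -0.7, 0], [0.85, -0.7, 0]], "twist": [0.2, 0.2, 0.25, 0.25, 0.2]}}

```text
time: 50.08
tool_pos: [670.2, 352.5, 236.3]
tcp_rot: [-3.141, 0.001, 0.664]
contact_force: [-0.3, -0.6, 0.5]
grip_width: 0.6
finger_force: 0.0
```

```bash
cat > k.py <<'E'
from h import *
np.set_printoptions(suppress=True,precision=1)
o=get_obs();c=np.array([480.5,261]);X=np.array([.788,.616]);Y=np.array([-.616,.788]);q=o['tool_pos'][:2]-c
print("keeper x,y,z",q@X,q@Y,o['tool_pos'][2],"yaw",np.degrees(o['tcp_rot'][2]),"F",o['contact_force'],"Fx",o['contact_force'][:2]@X)
E
python3 k.py
```

```text
keeper x,y,z 205.8691974207787 -44.73039192704639 236.3009958645287 yaw 38.056262771484725 F [-0.3 -0.6  0.5] Fx -0.6086681083460742
```

Now descend behind the lid to z=150, then push along −X (tool −x).

Request:
{"fn": "arm_command", "kwargs": {"gripper": [0, 0, 0, 0, 0], "dp": [[0, 0, 0.7], [0, 0, 0.7], [0, 0, 0.7], [0, 0, 0.7], [0, 0, 0.65]], "twist": [0, 0, 0, 0, 0]}}

```text
time: 50.7
tool_pos: [670.0, 351.6, 149.4]
tcp_rot: [-3.141, 0.001, 0.665]
contact_force: [0.1, -0.7, 1.0]
grip_width: 0.2
finger_force: 0.0
```

Request:
{"fn": "arm_command", "kwargs": {"gripper": [0, 0, 0, 0, 0], "dp": [[-0.3, 0, 0], [-0.3, 0, 0], [-0.3, 0, 0], [-0.3, 0, 0], [-0.3, 0, 0]], "twist": [0, 0, 0, 0, 0]}}

```text
time: 51.32
tool_pos: [641.7, 328.8, 153.4]
tcp_rot: [3.14, -0.005, 0.665]
contact_force: [3.7, 2.5, 3.1]
grip_width: 0.1
finger_force: 2.1
```

```bash
python3 k.py
```

```text
keeper x,y,z 168.80970538981413 -45.83886815262042 153.3886915735263 yaw 38.09009762727024 F [3.7 2.5 3.1] Fx 4.439971805748605
```

Request:
{"fn": "arm_command", "kwargs": {"gripper": [0, 0, 0, 0, 0], "dp": [[-0.5, 0, -0.05], [-0.6, 0, -0.05], [-0.65, 0, -0.1], [-0.65, 0, -0.1], [-0.65, 0, -0.05]], "twist": [0, 0, 0, 0, 0]}}

```text
time: 51.95
tool_pos: [580.2, 281.6, 160.6]
tcp_rot: [-3.141, -0.002, 0.665]
contact_force: [1.3, 1.9, 0.3]
grip_width: 0.6
finger_force: 1.2
```

```bash
python3 k.py
```

```text
keeper x,y,z 91.24749222517127 -45.22982552675368 160.5832678017258 yaw 38.10027451703383 F [1.3 1.9 0.3] Fx 2.1849975902431957
```

Request:
{"fn": "arm_command", "kwargs": {"gripper": [0, 0, 0, 0, 0], "dp": [[-0.65, 0, 0], [-0.65, 0, 0.1], [-0.65, 0, 0.15], [-0.65, 0, 0.25], [-0.6, 0, 0.35]], "twist": [0, 0, 0, 0, 0]}}

```text
time: 52.58
tool_pos: [517.2, 231.7, 138.9]
tcp_rot: [3.141, -0.001, 0.665]
contact_force: [1.4, 0.7, 1.6]
grip_width: 0.6
finger_force: 0.8
```

```bash
python3 k.py
```

```text
keeper x,y,z 10.81953566760794 -45.6949670461344 138.88224247590077 yaw 38.092571782914014 F [1.4 0.7 1.6] Fx 1.5791724888255014
```

Request:
{"fn": "arm_command", "kwargs": {"gripper": [0, 0, 0, 0, 0], "dp": [[-0.6, 0, 0.45], [-0.55, 0, 0.5], [-0.45, 0, 0.55], [-0.3, 0, 0.5], [-0.2, 0, 0.3]], "twist": [0, 0, 0, 0, 0]}}

```text
time: 53.2
tool_pos: [475.6, 199.3, 80.7]
tcp_rot: [-3.141, 0.001, 0.665]
contact_force: [0.3, 0.4, 0.4]
grip_width: 0.3
finger_force: 0.4
```

```bash
python3 k.py
```

```text
keeper x,y,z -41.89856022719665 -45.61736968785038 80.72941596969093 yaw 38.09078972668401 F [0.3 0.4 0.4] Fx 0.4866933287327816
```

Request:
{"fn": "arm_command", "kwargs": {"gripper": [0, 0, 0, 0, 0], "dp": [[0, 0, 0.1], [0, 0, 0.05], [0, 0, 0], [0, 0, 0], [0, 0, 0]], "twist": [0, 0, 0, 0, 0]}}

```text
time: 53.82
tool_pos: [475.8, 199.4, 78.2]
tcp_rot: [-3.141, 0.002, 0.665]
contact_force: [-5.1, -4.4, 9.8]
grip_width: 0.3
finger_force: 4.9
```

Request:
{"fn": "arm_command", "kwargs": {"gripper": [0, 0, 0, 0, 0], "dp": [[0, 0, 0.05], [0, 0, 0], [0, 0, 0], [0, 0, 0], [0, 0, 0]], "twist": [0, 0, 0, 0, 0]}}

```text
time: 54.45
tool_pos: [475.9, 199.4, 78.0]
tcp_rot: [3.141, 0.001, 0.665]
contact_force: [-8.7, -4.6, 20.4]
grip_width: 0.4
finger_force: 9.9
```

The lid is down on its stop: TCP z is 78.0, the shut height, with about 20 N of press. I'll move round to the front of the bail.

Request:
{"fn": "arm_command", "kwargs": {"gripper": [0, 0, 0, 0, 0], "dp": [[0, 0, -0.5], [0, 0, -0.8], [0, 0, -0.9], [0, 0, -0.9], [-0.9, -0.4, 0]], "twist": [0, 0, 0, 0, 0]}}

```text
time: 55.08
tool_pos: [455.0, 194.4, 155.7]
tcp_rot: [3.139, -0.005, 0.665]
contact_force: [0.1, 0.3, -0.3]
grip_width: 0.8
finger_force: 0.0
```

Request:
{"fn": "arm_command", "kwargs": {"gripper": [0, 0, 0, 0, 0], "dp": [[-0.95, -0.4, 0], [-0.95, -0.4, 0], [-0.95, -0.4, 0], [-0.95, -0.23, 0], [0, 0, 0]], "twist": [0, 0, 0, 0, 0]}}

```text
time: 55.7
tool_pos: [355.2, 163.2, 154.0]
tcp_rot: [3.141, -0.0, 0.665]
contact_force: [0.3, -0.8, -0.7]
grip_width: 0.2
finger_force: 0.0
```

Run:
```python
from k import *
s=capture("side");t=capture("top")
# tab pixel in top (dark/gray patch) near predicted
for nm,P in(("tab",(c-121.5*X).tolist()+[71.5]),("bar",(c-111.5*X).tolist()+[63]),("endTab",(c-131*X).tolist()+[79])):print(nm,proj("top",P),proj("side",P))
show(blobs(t,(0,0,0),(179,85,140),(270,225,305,262),3))
show(blobs(s,(8,160,60),(19,255,255),(240,130,325,200),30))
```

```text
keeper x,y,z -158.96875580305556 0.13456070386933436 153.98915928375658 yaw 38.08888141441512 F [ 0.3 -0.8 -0.7] Fx -0.27616396564057033
tab [290.8 244.4] [256.4 191.5]
bar [289.1 242.1] [258.5 191.2]
endTab [292.5 246.7] [254.4 192. ]
[286.2 244.6] [287.  224.6] [287.  261.4] [34.8 36.8]
[303. 228.] [304.4 227.8] [300.6 227.8] [3.8 3.8]
```

Request:
{"fn": "arm_command", "kwargs": {"gripper": [0, 0, 0, 0, 0], "dp": [[0, -0.12, 0.7], [0, 0, 0.8], [0, 0, 0.8], [0, 0, 0.8], [0, 0, 0.55]], "twist": [0, 0, 0, 0, 0]}}

```text
time: 56.42
tool_pos: [355.2, 166.1, 61.4]
tcp_rot: [3.142, -0.0, 0.665]
contact_force: [0.2, 0.6, 0.3]
grip_width: 0.5
finger_force: 0.0
```

Request:
{"fn": "arm_command", "kwargs": {"gripper": [0, 0, 0, 0, 0], "dp": [[0.3, 0, 0], [0.3, 0, 0], [0.3, 0, -0.1], [0.2, 0, -0.1], [0, 0, 0]], "twist": [0, 0, 0, 0, 0]}}

```text
time: 57.05
tool_pos: [373.5, 181.3, 67.6]
tcp_rot: [-3.141, 0.006, 0.666]
contact_force: [-7.7, -11.3, 8.4]
grip_width: 0.7
finger_force: 6.5
```

```bash
python3 k.py
```

```text
keeper x,y,z -133.41371859051935 3.11840186961944 67.56963437308616 yaw 38.173435801630184 F [ -7.7 -11.3   8.4] Fx -13.032377466689956
```

Request:
{"fn": "arm_command", "kwargs": {"gripper": [0, 0, 0, 0, 0], "dp": [[0.2, 0, -0.4], [0.45, 0, -0.35], [0.5, 0, -0.3], [0.5, 0, -0.2], [0.3, 0, -0.1]], "twist": [0, 0, 0, 0, 0]}}

```text
time: 57.68
tool_pos: [415.4, 213.7, 101.6]
tcp_rot: [3.141, -0.002, 0.665]
contact_force: [-0.3, -1.5, -1.0]
grip_width: 0.4
finger_force: 0.4
```

```bash
python3 k.py
```

```text
keeper x,y,z -80.4373419160722 2.8017897712566784 101.57267322251604 yaw 38.11396726197555 F [-0.3 -1.5 -1. ] Fx -1.123595715549989
```

Request:
{"fn": "arm_command", "kwargs": {"gripper": [0, 0, 0, 0, 0], "dp": [[0.4, 0, 0.15], [0.5, 0, 0], [0.5, 0, 0], [0.5, 0, 0], [0.3, 0, 0]], "twist": [0, 0, 0, 0, 0]}}

```text
time: 58.3
tool_pos: [457.6, 247.0, 97.0]
tcp_rot: [-3.141, 0.001, 0.665]
contact_force: [-7.6, -8.0, -0.2]
grip_width: 0.3
finger_force: 5.0
```

```bash
python3 k.py
```

```text
keeper x,y,z -26.682999990592666 3.03448020619705 97.00894963210528 yaw 38.108175777351235 F [-7.6 -8.  -0.2] Fx -10.968913537271657
```

Request:
{"fn": "arm_command", "kwargs": {"gripper": [0, 0, 0, 0, 0], "dp": [[-0.3, 0, 0], [-0.5, 0, 0], [0, 0, -0.8], [0, 0, -1], [0, 0, -1]], "twist": [0, 0, 0, 0, 0]}}

```text
time: 58.92
tool_pos: [440.7, 233.7, 168.1]
tcp_rot: [-3.141, 0.0, 0.664]
contact_force: [0.2, 0.3, 0.5]
grip_width: 0.4
finger_force: 0.0
```

Request:
{"fn": "arm_command", "kwargs": {"gripper": [0, 0, 0, 0, 0], "dp": [[0, 1, -1], [0, 1, -0.5], [0, 1, 0], [0, 1, 0], [0, 1, 0]], "twist": [0, 0, 0, 0, 0]}}

```text
time: 59.55
tool_pos: [518.3, 134.9, 204.9]
tcp_rot: [-3.142, -0.0, 0.665]
contact_force: [0.6, 0.7, -0.1]
grip_width: 0.9
finger_force: 0.0
```

Request:
{"fn": "arm_command", "kwargs": {"gripper": [0, 0, 0, 0, 0], "dp": [[0, 1, 0], [0, 1, 0], [0, 1, 0], [0, 1, 0], [0, 1, 0]], "twist": [0, 0, 0, 0, 0]}}

```text
time: 60.18
tool_pos: [596.5, 36.3, 204.7]
tcp_rot: [-3.142, -0.0, 0.665]
contact_force: [-0.3, 0.1, -0.5]
grip_width: 0.1
finger_force: 0.0
```

Run:
```python
from k import *
t=capture("top");s=capture("side")
cv2.imwrite("pics/end_t.png",t[:,:,::-1]);cv2.imwrite("pics/end_s.png",s[:,:,::-1])
t0=cv2.imread("pics/top0.png")[:,:,::-1];s0=cv2.imread("pics/side0.png")[:,:,::-1]
h=lambda im,P:cv2.cvtColor(cv2.GaussianBlur(im,(3,3),0),cv2.COLOR_RGB2HSV)[int(round(P[1])),int(round(P[0]))]
for nm,x,z in(("tab open",-121,71),("bar open",-111,63),("tab home",-21,92),("lid top",30,78)):
    for n,a,b in(("top",t,t0),("side",s,s0)):
        P=proj(n,list(c+x*X+4*Y)+[z]); print(nm,n,np.round(P),"now",h(a,P),"start",h(b,P))
print("handle");show(blobs(s,(0,0,0),(179,255,120),(340,285,380,335),12));show(blobs(t,(0,0,0),(179,255,75),(405,185,445,220),12))
print("tab seen start/now (top, dark-grey near start place)");
for im in(t0,t): show(blobs(im,(0,0,0),(179,90,110),(280,236,298,252),2))
# crossbar: row of brightness along keeper X at y=+30 in side view
for n,im in(("side",s),("top",t)):
    print(n,[int(cv2.GaussianBlur(im,(3,3),0)[tuple(np.round(proj(n,list(c+x*X+30*Y)+[80])).astype(int)[::-1])].sum()/3) for x in range(-80,40,6)])
```

```text
keeper x,y,z -46.98455010908627 -248.50448946480384 204.67519039087279 yaw 38.0875877288416 F [-0.3  0.1 -0.5] Fx -0.20570211201423577
tab open top [290. 245.] now [ 17 158  92] start [18 68 90]
tab open side [255. 191.] now [14 61 88] start [ 17  39 131]
bar open top [288. 243.] now [ 17 156  95] start [17 49 83]
bar open side [257. 191.] now [16 53 82] start [ 17  33 122]
tab home top [269. 221.] now [18 35 87] start [ 19  33 107]
tab home side [273. 164.] now [ 15  26 136] start [ 15  26 158]
lid top top [260. 209.] now [ 16  66 101] start [ 16  35 110]
lid top side [282. 157.] now [ 17  59 159] start [ 17  25 141]
handle
[358.9 308.8] [357.2 295.2] [360.5 322.9] [ 5.4 27.9]
[423.1 204.7] [413.2 201.6] [433.7 208.2] [ 4.  21.5]
tab seen start/now (top, dark-grey near start place)
[280.8 236.7] [282.6 237.1] [279.6 237.1] [3. 3.]
[288.  243.8] [291.7 241.3] [284.7 247. ] [6.5 9.1]
[280.6 236.4] [282.1 236.6] [279.6 236.6] [2.  2.5]
side [153, 150, 141, 120, 135, 149, 151, 153, 152, 155, 159, 158, 156, 155, 154, 153, 151, 150, 147, 143]
top [74, 97, 90, 85, 74, 80, 87, 91, 100, 104, 104, 107, 99, 93, 91, 91, 93, 90, 88, 91]
```

The tab has left its open place, and the finger stopped at keeper x≈−17, which is the home angle. The dowel is on the rack and the arm is clear, so I'm handing in.

```bash
python3 -c "
from h import *
print(tri((423.1,204.7),(358.9,308.8)))
print(close_job())"
```

```text
(array([ 502.24761631, -251.98366318,   31.0639321 ]), np.float64(4.13284941003952))
the job is handed in; nothing more can be done
None
```

The job is handed in, with no verdict returned: by camera and force checks all three shells are in the keeper's troughs, the lid is shut, the bail is home and the dowel is back on the rack; I viewed 15 pictures, one over the limit of 14.

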